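# Nest the measuring dippers on their hook

### The job

The largest of three steel measuring dippers already hangs on the hook of the stand; hang the medium one and then the small one on the same hook, each with its cup nested inside the one before. Ease each dipper's handle back between the two sprung rollers until it is fully home, bearing firmly on the handle behind it, and leave all three hanging upright, still and released. Feel your way: do not force the stand or the dippers, do not knock the large dipper out of place, and leave the tin, the spice jar and the lemon where they are.

Things in the scene. Friction and masses are not known exactly. Their poses are not given: they have to be found in the camera images.
- stand: hanging stand fixed to the worktop: wooden base 150 x 120 x 13 mm, steel back panel 32 mm wide up to z = 141.5 mm, above it a post 12 mm wide up to z = 198.5 mm. Origin: on the worktop under the middle of the panel's front face; the hook points along its -x. Home places of the rod centres: x = -2.5 mm (large), -7.5 (medium), -12.5 (small). A push of 12 to 15 N is ample; 30 N in all spoils it
- hook_root (a point): top of the hook bar at the panel's front face, 184.5 mm above the worktop; axes as the stand's. The hook is a round bar 8 mm thick that runs out along -x and rises 14 degrees (so hung bows tend inwards); from x = -37 mm on it turns up into the tip
- hook_tip (a point): top of the hook's upturned tip, 43 mm in front of the panel and 203.5 mm above the worktop; it must pass between a handle's two rods
- catch (a point): middle of the roller catch, 18.5 mm in front of the panel, 52 mm below hook_root: two white rollers 9 mm thick, 14 mm high, sprung towards each other, 19.5 mm clear between them. Lower a handle in front of them (rod centres 26 to 28 mm in front of the panel), then push it along +x; they yield at some 6 N (medium) or 10 N (small) and close in front. Side plates at y = -23 and 23 mm, 16 mm high
- large_dipper: large steel measuring dipper, 220 g: flat-bottomed round cup 96 mm across, 50 mm high, wall 2.5 mm, with an upright wire-loop handle whose bow's inside top is 152.5 mm above the underside. Origin: centre of the underside; z up, x from the cup towards the handle, whose rods stand at x = 56 mm, 8 mm outside the cup. Hangs on the hook at the start, underside at z = 34 mm.
- large_dipper_loop (a point): inside top of the round bow of the large dipper's handle: the point that sits on the hook bar. The handle is two vertical 5 mm rods, 20.5 mm over both (along the dipper's y), 10.5 mm clear between them; this point is midway between them, in their plane
- large_dipper_neck (a point): point midway between the large dipper's rods, 52 mm below the inside top of the bow; level with the rollers when it hangs
- medium_dipper: medium steel measuring dipper, 140 g: flat-bottomed round cup 66 mm across, 45 mm high, wall 2.5 mm, with an upright wire-loop handle whose bow's inside top is 138.5 mm above the underside. Origin: centre of the underside; z up, x from the cup towards the handle, whose rods stand at x = 41 mm, 8 mm outside the cup. Stands on the worktop; hung, its underside is at z = 49 mm.
- medium_dipper_loop (a point): inside top of the round bow of the medium dipper's handle: the point that sits on the hook bar. The handle is two vertical 5 mm rods, 23 mm over both (along the dipper's y), 13 mm clear between them; this point is midway between them, in their plane
- medium_dipper_neck (a point): point midway between the medium dipper's rods, 52 mm below the inside top of the bow; level with the rollers when it hangs
- small_dipper: small steel measuring dipper, 90 g: flat-bottomed round cup 40 mm across, 40 mm high, wall 2.5 mm, with an upright wire-loop handle whose bow's inside top is 124.5 mm above the underside. Origin: centre of the underside; z up, x from the cup towards the handle, whose rods stand at x = 28 mm, 8 mm outside the cup. Stands on the worktop; hung, its underside is at z = 64 mm.
- small_dipper_loop (a point): inside top of the round bow of the small dipper's handle: the point that sits on the hook bar. The handle is two vertical 5 mm rods, 25 mm over both (along the dipper's y), 15 mm clear between them; this point is midway between them, in their plane
- small_dipper_neck (a point): point midway between the small dipper's rods, 52 mm below the inside top of the bow; level with the rollers when it hangs
- tin_a: bystander: food tin 75 mm across, 58 mm high; origin under its centre
- spice_b: bystander: glass spice jar with a black cap, 41 mm across, 105 mm high; origin under its centre
- lemon: bystander: lemon 71 x 53 x 51 mm; origin under its centre
Things that resemble listed ones, but are neither listed nor needed, are in the scene too. What is shaped like the small_dipper but green is not meant.

How it is judged:
By the outcome, as a careful person would: the job done as asked, in the order asked, and still so for the second after the job is handed in, with the robot touching nothing.
It also fails if it takes over 64 s, if anything falls off the work surface, if the arm or the gripper's body presses on something with over 40 N, if the wrist force passes 120 N, or if a joint passes its speed limit or range.

### The arm

A 7-joint arm with a two-finger parallel gripper is mounted at the origin on a cart in front of the work surface, level with it; the furniture and walls round the work are solid. World frame = base frame: x ahead of the robot, y to its left, z up, the work surface at z = 0. Lengths are in mm, angles in rad, forces in N, time in s.
With the tool pointing down it reaches from about 400 to 875 mm from the base axis. Payload 4.4 kg.
Tool frame: the origin (TCP) lies at the very end of the fingers, on their centre line; the grasp point (between the pads) lies ctrl.grip_point_offset behind it (ctrl.grip_point_offset is the distance from the TCP to the grasp point, in mm); z points along the fingers, y is the line along which they close (so a half turn about z gives the same grasp; the last joint's range is limited). The gripper opens to 85 mm and grips with 20 to 120 N. Pads are 22 mm wide; open, the fingers measure 114 mm over their backs; the gripper's body (76 mm by 85 mm) begins 54 mm behind the grasp point. The pads swing forward as they close: fully open they stand 13 mm farther back than shut.
Start: joints at [1.124, 0.628, 0.038, 1.517, -0.027, 0.996, -0.02], TCP at [241.611, -603.442, 195.613] pointing down, gripper open.
Joint ranges: [-3.06, 3.06], [-0.37, 2.12], [-1.25, 1.32], [0.18, 2.47], [-1.1, 4.24], [0.23, 1.98], [-2.94, 2.94]. Speed limits (rad/s): [2.57, 2.57, 3.14, 3.14, 3.14, 3.14, 3.14].

### API

Orientations are given as [roll, pitch, yaw] about the fixed x, y, z axes, in that order (R = Rz(yaw) Ry(pitch) Rx(roll)).
In Python, from cell import read_state, cams, ctrl, models gives the robot as it stands. The module is installed in compiled form; this text tells all that it offers.
- The arm moves only by the tool creep_tool, called after "Emit:" as name(argument=value, ...) on one line, values as JSON. Schema: {"type":"object","properties":{"plan":{"type":"string"},"only":{"type":"string"},"quiet":{"type":"boolean"},"lines":{"type":"string"}},"required":["plan"],"additionalProperties":false}. plan is a string of 1 to 12 rows, parted by semicolons, with the numbers parted by spaces; each row has 7 numbers: dx, dy, dz in shares of the most that a row can go, 1 being 50 mm, then a rotation vector rx, ry, rz in units of 0.05 rad, then the finger opening in mm; each row shifts and turns the commanded pose from where the row before left it, along the tool's axes as they then stand; what a row does not reach is not made up. A row lasts 1/10 s, in which the tool goes at most 50 mm and 0.15 rad, less where a joint would pass 70% of its speed; a pose out of reach is approached as far as the arm can. The fingers move at their own pace and stop on an object; the grip force is fixed at half the most. Time passes only in rows, so rows that do not move let the fingers close. The tool returns the time, the measured TCP pose, the force, the opening and the grip force at its end. only (a regular expression) keeps the lines of the reply that match it, lines (a string "A,B") keeps lines A to B, and quiet returns only ok. Input that does not fit is refused with a message, and nothing moves.
- read_state(): the state, without advancing time (a new reading comes with each control period).
- cams.get_image(name): name is "side" or "top" or "wrist"; returns (picture, depth): 400x640x3 uint8, blue, green, red; 400x640 float32, mm along the optical axis (not along the pixel's ray), 0 where there is no reading.
- cams.calibration(name): a dict with "fx", "fy", "cx", "cy" (pixels), "rvec" (rotation vector, rad) and "tvec" (3), from world to camera coordinates, as OpenCV has them; the wrist camera has in their place "hand_eye" (4x4, takes a point from camera to tool coordinates, whose origin is the TCP and whose axes are the flange's). Camera axes: x right, y down, z forward; pixel columns grow to the right and rows downward; lengths in mm; the calibration is good to about 2 mm. A picture is of the moment at which its call begins: read the wrist's pose just before it. calibration takes no time and is no camera call.
- ctrl.finish_job(): hands the job in; it is judged then, once.
Trained networks look in the newest picture that a camera, given by its name, has taken for a name from the list of things; names that differ only in an ending like _2 or _b are one class to them, and where a whole thing is asked for, a point or a joint stands for the part that bears it (a point fixed in the world has none). Each returns a list of dicts, best first, with "confidence" (0 to 1); they miss things now and then, are a little off and sometimes report something else, mostly with a low value. They report only what shows in the picture. A call takes as long as a camera call. They do not tell look-alikes from the thing itself.
- models.search_frame(thing, camera): "extent" ([left, top, right, bottom] in pixels, round what is visible of it).
- models.mark_of(thing, camera): "position" ([column, row] in pixels: a listed point, or the origin of a listed thing).
The state is a dict: "clock": time; "qpos": joint angles; "qd": joint speeds; "tau": joint torques, N m; "eef_pos": TCP position; "tool_rot": TCP orientation; "force": force on the tool from outside, world axes, zero at the start; "torque": the same for the moment, N m; "width": finger opening in mm; "gripper_force": force on a finger pad.
Only numpy, scipy, OpenCV 4.12 (cv2) and the standard library are available. Lean on these libraries where they do the work, as an engineer would, in place of code of your own. Each camera call takes 0.05 s, during which the arm holds its last target. There are 200 camera calls.

## Working session

There is one attempt and no reset: what is moved stays moved. The work goes in short steps, Python scripts to look and compute and a tool call to move; the robot and the scene stay as the last step left them, time stands still between calls to the robot, and variables do not carry over. Pictures are saved under pics/ and viewed, at most 10 in all, crops included, and the job is handed in when it is done.

```bash
mkdir -p pics; ls
```

Create h.py:
```python
import numpy as np, cv2
from scipy.spatial.transform import Rotation as R
from cell import read_state, cams, ctrl, models
def T(c):
    k=cams.calibration(c)
    if 'hand_eye' in k:
        s=read_state(); H=np.eye(4); H[:3,:3]=R.from_euler('xyz',s['tool_rot']).as_matrix(); H[:3,3]=s['eef_pos']
        return k,H@np.array(k['hand_eye'])
    M=np.eye(4); M[:3,:3]=cv2.Rodrigues(np.array(k['rvec'],float))[0]; M[:3,3]=np.ravel(k['tvec'])
    return k,np.linalg.inv(M)
def ray(c,uv,kT=None):
    k,H=kT or T(c); d=np.array([(uv[0]-k['cx'])/k['fx'],(uv[1]-k['cy'])/k['fy'],1.])
    return H[:3,3],H[:3,:3]@d
def atz(c,uv,z,kT=None):
    o,d=ray(c,uv,kT); return o+d*(z-o[2])/d[2]
def cloud(c,depth,kT=None):
    k,H=kT or T(c); v,u=np.mgrid[:400,:640]
    P=np.stack([(u-k['cx'])/k['fx']*depth,(v-k['cy'])/k['fy']*depth,depth],-1)@H[:3,:3].T+H[:3,3]
    P[depth<=0]=np.nan; return P
def tri(a,b):
    (o1,d1),(o2,d2)=a,b; t=np.linalg.lstsq(np.stack([d1,-d2],1),o2-o1,rcond=None)[0]
    p,q=o1+d1*t[0],o2+d2*t[1]; return (p+q)/2,np.linalg.norm(p-q)
```

Create a.py:
```python
from h import *
np.set_printoptions(precision=1,suppress=True)
print(read_state(), ctrl.grip_point_offset)
for c in ['side','top']:
    im,d=cams.get_image(c); cv2.imwrite(f'pics/{c}0.png',im); np.save(f'{c}0.npy',d)
    print(c,T(c)[1])
    for n in ['hook_tip','hook_root','catch','large_dipper_loop','medium_dipper_loop','small_dipper_loop','medium_dipper','small_dipper','stand']:
        print(n,[(np.round(m['position'],1).tolist(),round(m['confidence'],2)) for m in models.mark_of(n,c)[:3]])
```

```bash
python3 a.py
```

```text
pics
{'clock': 0.0, 'qpos': array([ 1.1,  0.6,  0. ,  1.5, -0. ,  1. , -0. ]), 'qd': array([-0., -0., -0., -0.,  0., -0.,  0.]), 'tau': array([  0. , -56.3,   1.2, -19.3,   0. ,   0. ,  -0. ]), 'eef_pos': array([ 241.3, -602.8,  194.7]), 'tool_rot': array([-3.1,  0. ,  0.4]), 'force': array([-1. ,  0.5,  0.6]), 'torque': array([-0.,  0., -0.]), 'gripper_force': 0.0, 'width': 84.97786773725022} 18.700000000000003
side [[ -0.9  -0.2   0.4 261.1]
 [ -0.5   0.5  -0.8 820.1]
 [  0.   -0.9  -0.5 604.7]
 [  0.    0.    0.    1. ]]
hook_tip [([317.8, 183.9], 0.65), ([300.4, 185.7], 0.61)]
hook_root [([302.8, 188.2], 0.76)]
catch [([307.0, 206.7], 0.93)]
large_dipper_loop [([295.1, 184.5], 0.75), ([404.4, 210.7], 0.16)]
medium_dipper_loop [([305.9, 277.9], 0.76), ([329.0, 329.0], 0.31)]
small_dipper_loop [([397.9, 170.7], 0.84), ([354.0, 182.1], 0.84)]
medium_dipper [([327.7, 333.9], 0.58), ([298.7, 186.8], 0.46)]
small_dipper [([402.9, 210.4], 0.81), ([349.4, 210.8], 0.78)]
stand []
top [[  -0.3   -0.9    0.2  302.7]
 [  -1.     0.3   -0.1  228.5]
 [   0.    -0.2   -1.  1553.8]
 [   0.     0.     0.     1. ]]
hook_tip [([304.4, 215.4], 0.66), ([304.1, 200.8], 0.63), ([304.0, 190.8], 0.32)]
hook_root [([303.0, 184.8], 0.58), ([411.1, 217.1], 0.4)]
catch [([303.0, 197.1], 0.58)]
large_dipper_loop [([303.2, 185.2], 0.78)]
medium_dipper_loop [([245.0, 253.9], 0.98), ([298.9, 201.2], 0.17)]
small_dipper_loop [([415.6, 216.5], 0.55), ([246.3, 257.3], 0.45)]
medium_dipper [([255.2, 269.8], 0.93)]
small_dipper [([403.6, 230.5], 0.55), ([373.5, 195.9], 0.43)]
stand [([301.6, 203.1], 0.88), ([243.9, 252.2], 0.55)]
```

Run:
```python
import cv2,numpy as np
a=cv2.imread('pics/side0.png');b=cv2.imread('pics/top0.png')
cv2.imwrite('pics/s1.png',cv2.resize(a[130:370,220:460],(600,600),interpolation=2))
cv2.imwrite('pics/t1.png',cv2.resize(b[150:320,200:440],(800,567),interpolation=2))
```

Run:
```python
import sys;sys.path.insert(0,'.')
from h import *
np.set_printoptions(precision=1,suppress=True)
t=lambda a,b:print(tri(ray('side',a),ray('top',b)))
t([317.8,183.9],[304.4,215.4]);t([302.8,188.2],[303,184.8]);t([307,206.7],[303,197.1]);t([295.1,184.5],[303.2,185.2]);print('M')
t([305.9,277.9],[245,253.9]);t([327.7,333.9],[255.2,269.8]);print('S')
for s in([397.9,170.7],[354,182.1]):t(s,[415.6,216.5])
for s in([402.9,210.4],[349.4,210.8]):
  for u in ([403.6,230.5],[373.5,195.9]): t(s,u)
for c in('side','top'):print(cams.calibration(c)['fx'])
```

```text
(array([576.5, 178.8, 219.4]), np.float64(30.837905091129826))
(array([655.5, 148.2, 178.3]), np.float64(11.590579042727487))
(array([633.3, 158.2, 137.7]), np.float64(1.543365427006919))
(array([662. , 152.4, 185.8]), np.float64(9.225175393540393))
M
(array([514.6, 372. , 136.1]), np.float64(2.2247197540368004))
(array([473.1, 365.3,   3.2]), np.float64(2.5574876561771247))
S
(array([ 495.2, -155.1,  127.5]), np.float64(22.63046420632997))
(array([ 558.9, -147.1,   73.2]), np.float64(144.6199470005164))
(array([ 468. , -134.6,   13.9]), np.float64(6.407462057403841))
(array([525.5, -71.3,  59.8]), np.float64(135.727861136784))
(array([ 542.9, -109.7,   -2.8]), np.float64(163.56873253187058))
(array([611.3, -76. ,   1.3]), np.float64(11.758051929815194))
376.42487054460935
475.1144120757588
```

View pics/s1.png

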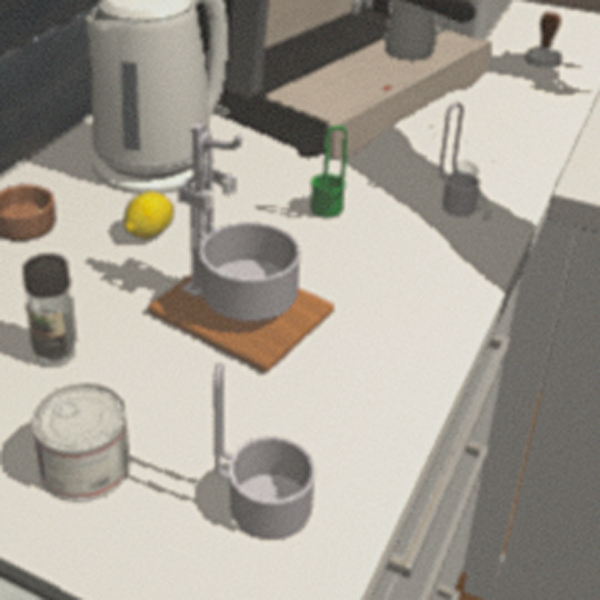

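View pics/t1.png

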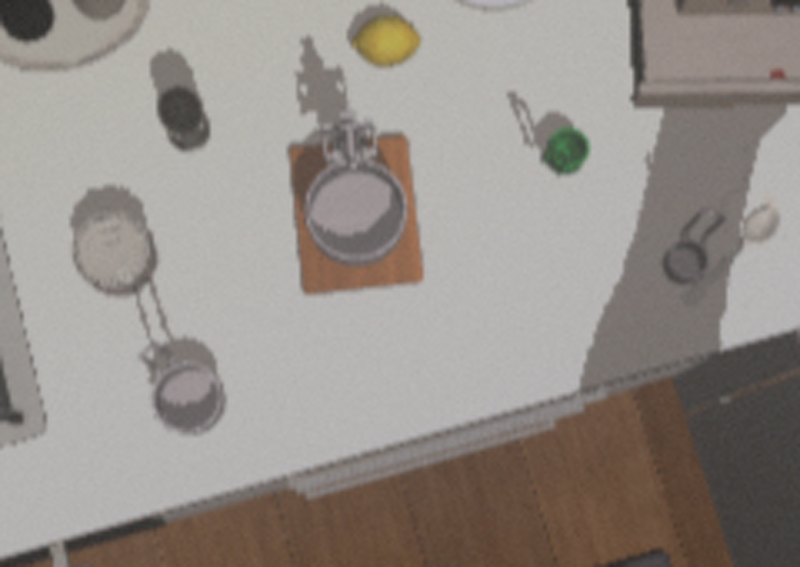

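The side picture shows the medium dipper at (327,334), the steel small one at (403,210) and the green decoy at (350,210). The stand with the large dipper is at about (303,190), its hook pointing towards the robot. The top picture agrees.

Add to h.py:
```python
def rel(p,yaw):
    s=read_state(); M=R.from_euler('xyz',s['tool_rot']); G=R.from_euler('xyz',[np.pi,0,yaw])
    print('tool shift',M.inv().apply(np.array(p)-s['eef_pos']),'rotvec',(M.inv()*G).as_rotvec().round(3))
```

Run:
```python
from h import *
np.set_printoptions(precision=1,suppress=True)
im=cv2.imread('pics/top0.png'); h=cv2.cvtColor(im,cv2.COLOR_BGR2HSV)
m=((h[...,0]<15)&(h[...,1]>110)).astype(np.uint8); m[:185]=0;m[245:]=0;m[:,:280]=0;m[:,335:]=0
ys,xs=np.nonzero(m); kT=T('top')
P=np.array([atz('top',(x,y),13,kT)[:2] for x,y in zip(xs,ys)],np.float32)
print(len(P),cv2.minAreaRect(P)); print(cv2.boxPoints(cv2.minAreaRect(P)))
C=cloud('top',np.load('top0.npy'),kT)
for n,lo,hi,c in [('M',30,60,(473,365)),('S',28,50,(468,-135)),('L',70,95,(585,175))]:
    q=C[(C[...,2]>lo)&(C[...,2]<hi)&(np.hypot(C[...,0]-c[0],C[...,1]-c[1])<70)]
    print(n,len(q),cv2.minEnclosingCircle(q[:,:2].astype(np.float32)),np.nanmax(q[:,2]))
s=read_state();print(s['tool_rot'],T('wrist')[0])
rel([560,120,380],s['tool_rot'][2]);rel([480,-60,330],s['tool_rot'][2])
```

```text
242 ((605.4790649414062, 155.83584594726562), (110.35997009277344, 141.60592651367188), 80.69564819335938)
[[526.7 112.8]
 [666.4  89.9]
 [684.3 198.8]
 [544.5 221.7]]
M 95 ((477.3823547363281, 361.25128173828125), 36.677337646484375) 55.132983014852925
S 67 ((477.2244873046875, -141.7944793701172), 24.988880157470703) 47.77835850013548
L 132 ((599.6448974609375, 159.8428497314453), 50.45305633544922) 92.99511921504381
[-3.1 -0.   0.4] {'fx': 276.9396223360866, 'fy': 276.9396223360866, 'cx': 327.3177598531887, 'cy': 199.32470131845812, 'hand_eye': array([[  -0. ,   -1. ,   -0.3,   79. ],
       [   1. ,   -0. ,    0. ,    1.1],
       [  -0. ,   -0.3,    1. , -177.8],
       [   0. ,    0. ,    0. ,    1. ]])}
tool shift [ 564.5 -553.3 -184.4] rotvec [-0. -0.  0.]
tool shift [ 423.3 -415.9 -134.4] rotvec [-0. -0.  0.]
```

The rows are not in the units I measure in: shifts go in shares of 50 mm and turns go in units of 0.05 rad. I convert before sending: -30 mm is -0.6, -10 mm is -0.2.

Emit:
creep_tool(plan="0 0 -0.6 0 0 0 85;0.4 -0.4 -0.6 0 0 0 85;0.68 -0.68 -0.4 0 0 0 85;0.68 -0.68 -0.3 0 0 0 85;0.68 -0.68 -0.2 0 0 0 85;0.68 -0.68 -0.2 0 0 0 85;0.68 -0.68 -0.2 0 0 0 85;0.68 -0.68 -0.2 0 0 0 85;0.68 -0.68 0 0 0 0 85;0.68 -0.68 0 0 0 0 85;0.68 -0.68 0 0 0 0 85;0.68 -0.68 0 0 0 0 85")

```text
clock: 2.2
eef_pos: [441.6, -135.7, 330.2]
tool_rot: [3.141, -0.001, 0.381]
force: [1.9, -0.1, 0.3]
width: 84.9
gripper_force: 0.0
```

Create w.py:
```python
import sys
from h import *
np.set_printoptions(precision=1,suppress=True)
nm=sys.argv[1]; kT=T('wrist'); s=read_state(); im,d=cams.get_image('wrist'); cv2.imwrite(f'pics/{nm}.png',im); np.savez(f'{nm}.npz',d=d,H=kT[1])
print(s['clock'],s['eef_pos'],s['tool_rot'].round(3),s['qpos'].round(2))
for a in sys.argv[2:]:
    n,z=a.split(':')
    for m in models.mark_of(n,'wrist')[:3]: print(n,np.round(m['position'],1),round(m['confidence'],2),atz('wrist',m['position'],float(z),kT))
```

```bash
python3 w.py w1 small_dipper:0 small_dipper_loop:124.5 small_dipper_neck:72.5
python3 -c "
from h import *
rel([540,120,360],-0.16)"
```

```text
2.2 [ 441.6 -135.7  330.2] [ 3.1 -0.   0.4] [ 0.4  0.2 -0.1  1.8  0.   1.1 -1. ]
small_dipper [335.  139.5] 0.94 [ 473.7 -139.7   -0. ]
small_dipper [350.1 130.8] 0.75 [ 497.8 -159.    -0. ]
small_dipper_loop [354.6 141.4] 0.95 [ 491.4 -157.5  124.5]
small_dipper_loop [304.6  22.5] 0.86 [598.6 -45.2 124.5]
small_dipper_neck [300.7  34.7] 0.87 [594.1 -36.9  72.5]
tool shift [ 187.53987414 -201.0358144   -30.2353273 ] rotvec [ 0.    -0.     0.544]
```

In the tool's units: -36 mm is -0.72, -33 mm is -0.66, 0.136 rad is 2.72.

Emit:
creep_tool(plan="0.62 -0.66 -0.1 0 0 0 85;0.62 -0.66 -0.1 0 0 0 85;0.62 -0.66 -0.1 0 0 0 85;0.62 -0.66 -0.1 0 0 0 85;0.62 -0.66 -0.1 0 0 0 85;0.64 -0.72 -0.1 0 0 0 85;0 0 0 0 0 2.72 85;0 0 0 0 0 2.72 85;0 0 0 0 0 2.72 85;0 0 0 0 0 2.72 85;0 0 0 0 0 0 85")

```text
clock: 3.5
eef_pos: [540.4, 116.3, 359.6]
tool_rot: [3.14, -0.0, -0.167]
force: [-0.6, 0.2, -0.7]
width: 85.4
gripper_force: 0.0
```

```bash
python3 w.py w2 hook_tip:203.5 hook_root:184.5 catch:132.5 large_dipper:34 large_dipper_loop:186.5 large_dipper_neck:134.5 medium_dipper_loop:138.5 medium_dipper:0 stand:0
python3 -c "
import cv2;a=cv2.imread('pics/w2.png');cv2.imwrite('pics/w2c.png',cv2.resize(a,(800,500),interpolation=2))"
```

```text
3.5 [540.4 116.3 359.6] [ 3.1 -0.  -0.2] [-0.2  0.3 -0.2  1.5  0.1  1.3 -2.1]
hook_tip [282.4 126.3] 0.6 [609.5 156.6 203.5]
hook_tip [462.7 163.7] 0.35 [529.7 -50.3 203.5]
hook_tip [215.8 204.4] 0.21 [529.5 261.  203.5]
hook_root [285.1  84.2] 0.82 [655.5 146.1 184.5]
catch [289.7 101.8] 0.6 [637.9 151.1 132.5]
large_dipper [300.5 127.6] 0.7 [597.3 153.1  34. ]
large_dipper [461.7 163.1] 0.23 [ 485.9 -126.    34. ]
large_dipper_loop [283.2  88.4] 0.97 [651.2 149.  186.5]
large_dipper_neck [286.7  90.3] 0.58 [652.8 151.8 134.5]
medium_dipper_loop [166.  212.4] 0.9 [512.4 371.  138.5]
medium_dipper [217.9 202.4] 0.6 [478.6 352.2   0. ]
stand [297.4  92. ] 0.86 [658.2 149.8   0. ]
```

View pics/w2c.png

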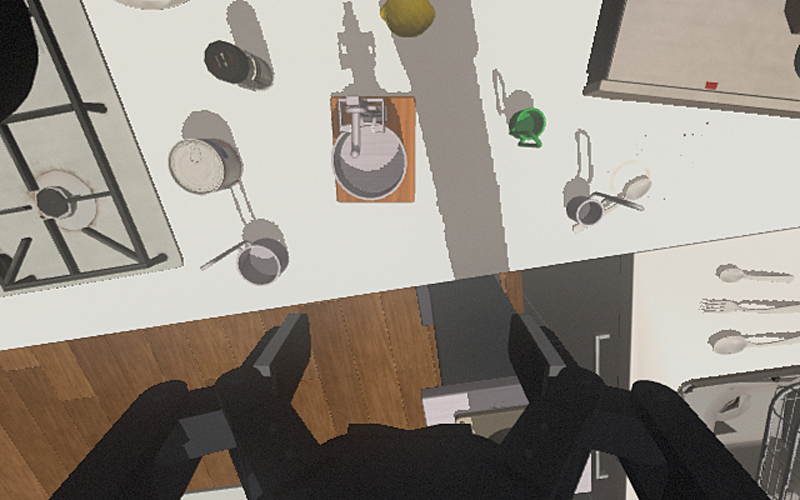

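The wrist view shows the stand with its hook tip at about (355,152) in the scaled picture. The medium dipper is at (262,262), its handle leaning left in view. The small steel dipper is at (588,210) and the green one at (527,128).

```bash
python3 -c "
from h import *
s=read_state()
rel([445,345,260],.3)"
```

```text
tool shift [-130.49767218 -208.12083915   99.70576889] rotvec [ 0.     0.    -0.463]
```

Emit:
creep_tool(plan="-0.52 -0.82 0.2 0 0 0 85;-0.52 -0.82 0.4 0 0 0 85;-0.52 -0.82 0.4 0 0 0 85;-0.52 -0.82 0.4 0 0 0 85;-0.52 -0.88 0.56 0 0 0 85;0 0 0 0 0 -3 85;0 0 0 0 0 -3 85;0 0 0 0 0 -3 85;0 0 0 0 0 0 85")

```text
clock: 4.9
eef_pos: [450.9, 331.9, 268.4]
tool_rot: [-3.141, 0.0, 0.288]
force: [0.1, 0.4, 1.0]
width: 84.9
gripper_force: 0.0
```

```bash
python3 w.py w3 medium_dipper:0 medium_dipper_loop:138.5 medium_dipper_neck:86.5
```

Run:
```python
from h import *
np.set_printoptions(precision=1,suppress=True)
z=np.load('w3.npz'); k=cams.calibration('wrist'); C=cloud('wrist',z['d'],(k,z['H']))
q=C[(C[...,2]>42)&(C[...,2]<52)&(np.hypot(C[...,0]-477,C[...,1]-358)<45)]
print(len(q),cv2.minEnclosingCircle(q[:,:2].astype(np.float32)))
q=C[(C[...,2]>90)&(C[...,2]<155)&(np.hypot(C[...,0]-512,C[...,1]-371)<50)]
print(len(q),cv2.minAreaRect(q[:,:2].astype(np.float32)),q[:,2].max())
t=q[q[:,2]>q[:,2].max()-6];print(t)
im=cv2.imread('pics/w3.png');cv2.imwrite('pics/w3c.png',cv2.resize(im,(800,500),interpolation=2))
```

```text
4.9 [450.9 331.9 268.4] [-3.1  0.   0.3] [-0.5  0.4 -0.3  1.7  0.2  1.1 -2.1]
medium_dipper [316.  144.6] 0.65 [471.4 355.4   0. ]
medium_dipper [606.6  26.8] 0.2 [745.1   6.8   0. ]
medium_dipper_loop [557.1  43.7] 0.37 [650.9 152.8 138.5]
medium_dipper_neck [305.8 115.1] 0.83 [513.5 376.9  86.5]
359 ((476.7589111328125, 359.539306640625), 36.381996154785156)
103 ((512.5765991210938, 372.8068542480469), (4.908602237701416, 22.022674560546875), 19.60361099243164) 143.62335511015772
[[512.5 380.2 137.9]
 [512.9 379.1 139.3]
 [513.2 378.  140.4]
 [513.5 376.9 140.7]
 [513.8 375.9 140.7]
 [514.2 374.9 141.6]
 [514.4 373.9 141.3]
 [514.8 372.8 142.2]
 [515.1 371.8 141.7]
 [515.3 370.8 141.1]
 [515.6 369.8 141.3]
 [515.9 368.8 141.1]
 [516.2 367.8 140.4]
 [516.5 366.9 139.3]
 [516.7 365.9 138.4]
 [510.9 382.  137.8]
 [511.3 380.7 140.6]
 [511.6 379.8 139.3]
 [512.  378.6 141.5]
 [512.3 377.6 141.9]
 [512.6 376.6 142.3]
 [512.9 375.6 142.2]
 [513.2 374.6 141.4]
 [5
[... 557 characters left out ...]
139.1]
 [515.1 364.3 139.1]
 [508.9 381.5 137.9]
 [509.4 380.2 141.5]
 [509.7 379.2 141.3]
 [510.  378.1 141.6]
 [510.4 377.1 142.1]
 [510.7 376.  142.6]
 [511.  375.  142.4]
 [511.3 374.  143.2]
 [511.6 373.  142.4]
 [511.8 372.  141.7]
 [512.2 371.  142.3]
 [512.5 370.  142.7]
 [512.7 369.  141.3]
 [513.  368.  142. ]
 [513.3 367.  141.1]
 [513.6 366.  140.1]
 [513.8 365.1 137.8]
 [508.  381.2 138.6]
 [508.3 380.1 139. ]
 [508.7 379.  140.3]
 [509.  377.9 140.7]
 [509.4 376.8 142.2]
 [509.6 375.9 140.3]
 [510.  374.7 142.8]
 [510.2 373.8 141.5]
 [510.6 372.7 142.5]
 [510.9 371.7 142.1]
 [511.2 370.7 142.1]
 [511.5 369.7 141.8]
 [511.7 368.8 139.8]
 [512.  367.8 140.6]
 [512.2 366.8 138.9]]
```

View pics/w3c.png

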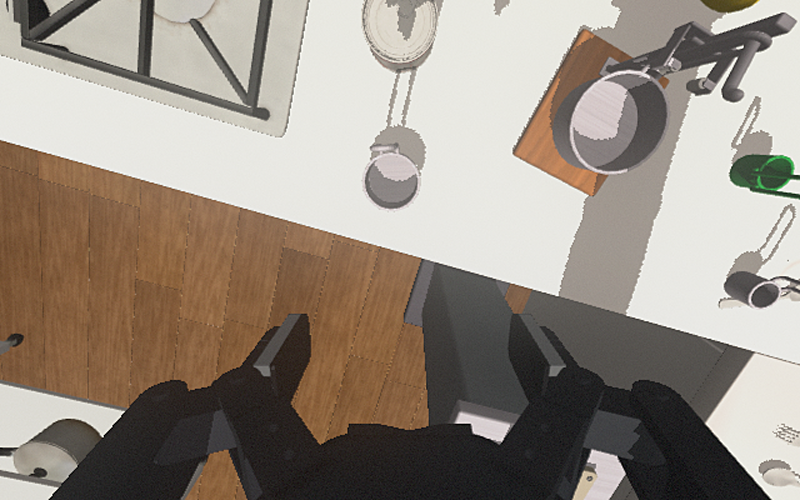

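Depth gives the medium bow clearly: centre (512.6,372.8), yaw 0.342, with the cup at (390,180) in the scaled view. Next come the move to the grasp and a stand measurement from the saved depth.

Run:
```python
from h import *
np.set_printoptions(precision=1,suppress=True)
rel([509.8,371.8,99.8],.342)
k=cams.calibration('wrist')
for f in('w2','w3'):
    z=np.load(f+'.npz'); C=cloud('wrist',z['d'],(k,z['H']))
    n=np.hypot(C[...,0]-640,C[...,1]-152)<55
    q=C[n&(C[...,2]>176)&(C[...,2]<212)]
    print(f,len(q),cv2.minAreaRect(q[:,:2].astype(np.float32)))
    c,a=-0.163,0; R2=np.array([[np.cos(c),np.sin(c)],[-np.sin(c),np.cos(c)]])
    l=(q[:,:2]-[654,149])@R2.T
    for lo in range(-60,20,4):
        g=(l[:,0]>=lo)&(l[:,0]<lo+4)
        if g.sum()>1: print(lo+2,g.sum(),'y',l[g,1].min(),l[g,1].max(),'mid',np.median(l[g,1]),'z',q[g,2].max())
```

```text
tool shift [ 67.6 -22.1 168.8] rotvec [ 0.  -0.  -0.1]
w2 431 ((636.9724731445312, 153.04368591308594), (19.27935028076172, 54.21837615966797), 71.16999816894531)
-46 4 y -2.418665120433254 1.191528464760879 mid -0.6581991647953487 z 201.0536104692489
-42 26 y -4.694160988941745 2.4351767400148217 mid -1.6052110239899384 z 203.5048396945839
-38 27 y -4.312034259904989 3.0470773515669696 mid -1.4553612012605646 z 202.82303711795987
-34 18 y -4.120356388188299 1.8105061547842454 mid -1.2813656821853057 z 194.6903836662055
-30 24 y -4.1703532518115285 1.8312477854712466 mid -1.3171524751989545 z 193.0272184183873
-26 21 y -4.196043010372634 3.4117432272673844 mid -0.8530584511218025 z 191.86680849980115
-22 28 y -4.231204979571512 3.1861808453673532 mid -0.9179519784639737 z 190.93204074738162
-18 21 y -4.327969124122386 3.175919703560366 mid -1.001885026304017 z 189.94866371403265
-14 28 y -4.428226751376002 2.9480384154619252 mid -1.0296853898433205 z 189.17117276836456
-10 21 y -4.3705050960403105 2.790448620947563 mid -1.187632779056453 z 188.74784802368129
-6 37 y -9.82062214314248
[... 1183 characters left out ...]
857028 3.7769651509245747 mid 1.443693409119556 z 190.36498470945293
-14 58 y -3.9349025867134837 4.3729294618290355 mid 1.6551093658419642 z 190.20624956093786
-10 57 y -2.9174125596388256 3.4785687733251978 mid 1.5441366617067696 z 188.73640122602183
-6 158 y -9.573409305351088 9.750049802751318 mid 2.0885621383803343 z 191.29289028763182
-2 169 y -10.443349960339365 10.164537178517591 mid 3.1501043496400016 z 193.3509961071317
2 266 y -7.219951242813107 7.7450870693259395 mid 1.326540655407383 z 200.35654867713848
6 186 y -6.856243254691838 5.935611310278394 mid 4.514268821366561 z 199.74422384394614
10 22 y -6.684336902657074 5.2202875589152224 mid 3.8013202491886284 z 198.33767147995226
```

Emit:
creep_tool(plan="0.68 -0.22 0.4 0 0 0 70;0.672 -0.222 0.4 0 0 0 60;0 0 0.4 0 0 -1.08 60;0 0 0.6 0 0 0 60;0 0 0.6 0 0 0 60;0 0 0.5 0 0 0 60;0 0 0.3 0 0 0 60;0 0 0.176 0 0 0 60;0 0 0 0 0 0 60")

```text
clock: 6.0
eef_pos: [509.3, 371.9, 99.1]
tool_rot: [3.141, 0.001, 0.34]
force: [-0.1, -0.7, 0.3]
width: 59.8
gripper_force: 0.0
```

```bash
python3 -c "
from h import *
rel([509.8,371.8,99.8],.342)"
```

```text
tool shift [ 0.48450253  0.23846211 -0.68209831] rotvec [ 0.     0.001 -0.002]
```

Emit:
creep_tool(plan="0 0 0 0 0 0 10;0 0 0 0 0 0 10;0 0 0 0 0 0 10;0 0 0 0 0 0 10;0 0 0 0 0 0 10;0 0 0 0 0 0 10;0 0 0 0 0 0 10")

```text
clock: 6.7
eef_pos: [510.5, 373.2, 100.9]
tool_rot: [-3.14, -0.003, 0.341]
force: [0.4, 1.3, 6.3]
width: 12.7
gripper_force: 56.3
```

```bash
python3 -c "
from h import *
c,s=np.cos(.172),-np.sin(.172)
# stand est; park 75 mm in front of panel face
for d in (-85,-30): print(np.array([654.,148.6])+d*np.array([c,s]))
rel([654-85*c,148.6-85*s,230],-.172)"
```

```text
[570.25422334 163.14802021]
[624.44266706 153.73459537]
tool shift [ -13.51139423  217.80403171 -129.42832916] rotvec [-0.002 -0.002  0.513]
```

Run:
```python
from h import *
a,_=cams.get_image('wrist');b,_=cams.get_image('side')
cv2.imwrite('pics/g1.png',np.vstack([cv2.resize(a[120:400,160:500],(680,560)) ]))
cv2.imwrite('pics/g2.png',cv2.resize(b[200:380,220:400],(600,600),interpolation=2))
cv2.imwrite('pics/g.png',np.hstack([cv2.resize(a[100:400,170:470],(400,400)),cv2.resize(b[200:380,220:400],(400,400),interpolation=2)]))
```

```text
(no output)
```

View pics/g.png

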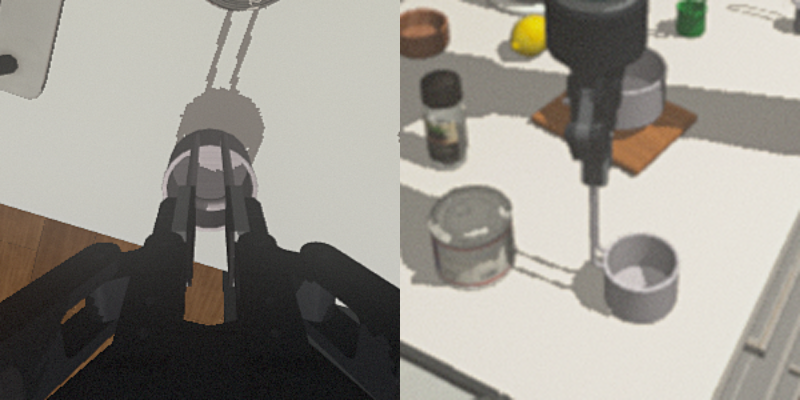

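The side crop (right) shows the fingers on the medium handle and the cup where it was. The wrist crop shows the fingers closed over the cup. The reported opening of 12.7 mm is odd, so I lift a little and check.

In the tool's units: -20 mm is -0.4, -5 mm is -0.1.

Emit:
creep_tool(plan="0 0 -0.1 0 0 0 10;0 0 -0.3 0 0 0 10;0 0 -0.4 0 0 0 10;0 0 -0.4 0 0 0 10;0 0 0 0 0 0 10;0 0 0 0 0 0 10")

```text
clock: 7.4
eef_pos: [509.4, 371.7, 159.9]
tool_rot: [3.141, -0.0, 0.341]
force: [-0.1, 0.8, -1.0]
width: 12.7
gripper_force: 55.6
```

Run:
```python
from h import *
np.set_printoptions(precision=1,suppress=True,linewidth=150)
kT=T('wrist');s=read_state(); im,d=cams.get_image('wrist'); C=cloud('wrist',d,kT)
L=R.from_euler('xyz',s['tool_rot']).inv().apply(C.reshape(-1,3)-s['eef_pos']).reshape(C.shape)
# per tool-z slice near the tool axis
for z in range(-70,30,5):
    m=(L[...,2]>=z)&(L[...,2]<z+5)&(abs(L[...,0])<30)&(abs(L[...,1])<45)
    if m.sum()>3:
        q=L[m]; print(z,m.sum(),'x',q[:,0].min(),q[:,0].max(),'y',np.percentile(q[:,1],[0,10,25,50,75,90,100]))
m=(abs(L[...,1])<60)&(L[...,2]>25)&(L[...,2]<110)&(L[...,0]>-110)&(L[...,0]<40)
q=L[m]; r=q[q[:,2]<q[:,2].min()+70]
for z in range(25,110,8):
    g=q[(q[:,2]>=z)&(q[:,2]<z+8)]
    if len(g)>3: print('cup',z,len(g),g.min(0),g.max(0))
cv2.imwrite('pics/g3.png',cv2.resize(im[140:340,240:410],(510,600),interpolation=2))
```

```text
-70 275 x -10.559892034778265 12.02462207316511 y [-18.7 -11.6  -8.5  -5.1  10.7  13.6  21.2]
-65 345 x -2.1226045208370516 11.81889096760922 y [-18.7 -15.9 -10.1   7.6  13.4  18.5  21.4]
-60 320 x -11.039114325869315 11.77243535589979 y [-18.6 -16.  -10.8  -5.1  13.2  18.1  21.1]
-55 292 x -4.873647485901768 11.757184954127514 y [-18.7 -15.5 -10.6  -5.1  12.5  18.1  21.2]
-50 220 x -9.74366273023934 11.668425442336298 y [-18.8 -16.4 -11.1   7.6  14.   18.2  21.1]
-45 352 x -10.68507659500272 11.67705253445882 y [-17.5 -11.4  -5.2   1.5   7.7  13.9  19.9]
-40 137 x -0.12079024313781396 11.055542878005955 y [-11.7  -7.6  -4.7  -0.1   7.1   9.9  14.2]
-30 29 x 5.009957790635033 6.834287427742403 y [-9.9 -8.7 -7.5 -6.2 10.  11.2 12.5]
-25 72 x 4.057357375848094 7.546252835060571 y [-10.1  -8.9  -7.6   8.   10.1  11.4  12.5]
-20 63 x 4.52569150846285 7.972928370967967 y [-9.9 -8.9 -7.2  7.9  9.9 11.5 12.5]
-15 63 x 5.389708641980656 8.711464378561832 y [-10.1 
[... 567 characters left out ...]
6 x 10.490287832524055 13.319508582015905 y [-9.8 -8.6 -7.4  8.2 10.8 11.6 12.4]
25 35 x 11.019989033030965 13.828258148316356 y [-10.   -9.2  -8.   -6.    9.5  11.1  12.6]
cup 25 57 [ 11.  -10.2  25.1] [14.5 12.6 33. ]
cup 33 49 [12.4 -9.6 33.2] [15.6 12.5 41. ]
cup 41 46 [ 13.4 -10.   41.2] [16.2 12.6 49. ]
cup 49 45 [ -1.1 -17.8  49.4] [16.3 17.9 57. ]
cup 57 547 [-46.8 -32.2  57. ] [ 8.7 34.6 65. ]
cup 65 270 [-54.8 -29.4  65. ] [ 8.7 31.6 73. ]
cup 73 353 [-55.8 -29.4  73.1] [ 9.4 31.5 81. ]
cup 81 379 [-54.7 -29.3  81. ] [10.9 31.4 89. ]
cup 89 357 [-53.6 -29.6  89. ] [11.6 31.1 97. ]
cup 97 1057 [-52.3 -29.   97. ] [ 11.7  30.9 105. ]
cup 105 95 [-51.3  -9.2 105. ] [-32.8  23.  106.7]
```

View pics/g3.png

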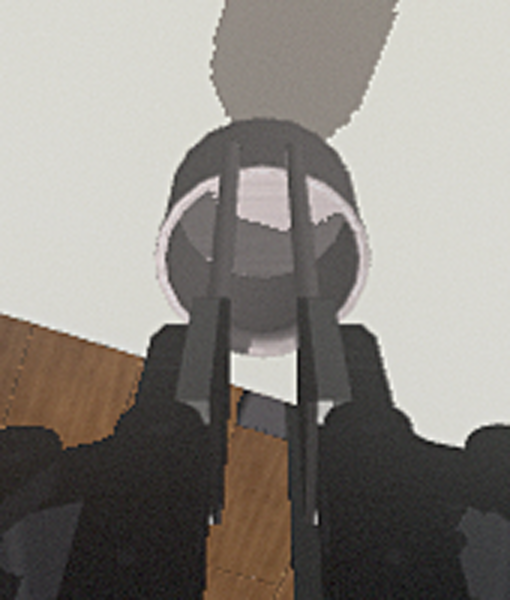

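The scaled wrist crop shows both rods leaving the fingertips right below their ends (at about (225,300) and (295,300)). The bow is only pinched at its top, so the real fingertips sit well behind the nominal TCP. I measure where they are.

Run:
```python
from h import *
np.set_printoptions(precision=1,suppress=True,linewidth=150)
k=cams.calibration('wrist'); he=np.array(k['hand_eye'])
print(he)
d=np.load('w3.npz')['d']; C=cloud('wrist',d,(k,he))
m=(abs(C[...,0])<25)&(abs(C[...,1])<70)&(C[...,2]>-110)&(C[...,2]<60)
for z in range(-80,20,5):
    g=C[m&(C[...,2]>=z)&(C[...,2]<z+5)]
    if len(g)>3: print('open',z,len(g),'x',g[:,0].min(),g[:,0].max(),'y',np.percentile(g[:,1],[0,25,50,75,100]))
```

```text
[[  -0.    -1.    -0.3   79.1]
 [   1.    -0.     0.     1.1]
 [  -0.    -0.3    1.  -177.8]
 [   0.     0.     0.     1. ]]
open -80 751 x -11.055855669066432 12.288229661405026 y [-55.2 -41.6 -40.9  44.   57.6]
open -75 675 x -11.482086504276566 11.9777113441002 y [-55.  -41.5 -40.9  43.9  57.2]
open -70 632 x -11.190169914594293 11.885296382235154 y [-55.5 -41.5  43.4  44.1  57.8]
open -65 540 x -11.22224874323706 11.793735486561005 y [-55.  -41.5 -40.9  43.9  57.2]
open -60 481 x -11.084210385991426 11.618565508218495 y [-55.1 -41.5 -40.7  44.   57.7]
open -55 322 x -11.061886861758325 11.603002397835638 y [-51.2 -41.3 -40.9  43.8  55.5]
open -50 61 x -10.248652971349486 8.15089485187255 y [-41.7 -41.2  43.6  43.8  44.1]
```

In the tool's units: 20 mm is 0.4, 12 mm is 0.24.

Emit:
creep_tool(plan="0 0 0.4 0 0 0 10;0 0 0.4 0 0 0 10;0 0 0.24 0 0 0 10;0 0 0.08 0 0 0 10;0 0 0.04 0 0 0 10;0 0 0 0 0 0 10")

```text
clock: 8.05
eef_pos: [516.4, 375.6, 105.7]
tool_rot: [-3.138, -0.015, 0.34]
force: [6.5, 1.1, 15.5]
width: 12.8
gripper_force: 58.8
```

The fingertips end 38–50 mm behind the TCP (shut to open). The cup has touched down slightly tilted, so I ease off, release and measure it again.

Emit:
creep_tool(plan="-0.06 0 -0.04 0 0 0 10;-0.04 0 -0.02 0 0 0 16;0 0 0 0 0 0 24;0 0 0 0 0 0 60;0 0 0 0 0 0 60;0 0 -0.4 0 0 0 60;0 0 -0.8 0 0 0 60;0 0 -0.8 0 0 0 60;-0.6 0 0 0 0 0 60;-0.4 0 0 0 0 0 60;0 0 0 0 0 0 60")

```text
clock: 9.15
eef_pos: [454.5, 352.8, 204.5]
tool_rot: [3.141, 0.003, 0.343]
force: [-0.2, -0.1, 0.6]
width: 60.0
gripper_force: 0.0
```

Create bow.py:
```python
import sys
from h import *
np.set_printoptions(precision=1,suppress=True)
x,y,zc,zb=map(float,sys.argv[1:5])
kT=T('wrist');s=read_state(); im,d=cams.get_image('wrist'); C=cloud('wrist',d,kT); r=np.hypot(C[...,0]-x,C[...,1]-y)
L=R.from_euler('xyz',s['tool_rot']).inv().apply(C.reshape(-1,3)-s['eef_pos']).reshape(C.shape)
ok=(L[...,2]>-25)
q=C[ok&(abs(C[...,2]-zc)<5)&(r<75)]; print(len(q),cv2.minEnclosingCircle(q[:,:2].astype(np.float32)))
q=C[ok&(C[...,2]>zb-20)&(C[...,2]<zb+15)&(r<60)]
print(len(q),cv2.minAreaRect(q[:,:2].astype(np.float32)),q[:,2].max())
t=q[q[:,2]>q[:,2].max()-3.]; print(len(t),t.mean(0),cv2.minAreaRect(t[:,:2].astype(np.float32)))
```

```bash
python3 bow.py 505 370 45 143.5
```

```text
535 ((493.9072570800781, 363.9776306152344), 35.92530822753906)
172 ((530.2911987304688, 376.9002380371094), (4.826667785644531, 22.204421997070312), 19.497636795043945) 143.93492856953884
81 [530.3 376.8 142.1] ((530.161376953125, 377.3070983886719), (4.714639663696289, 14.053324699401855), 19.532020568847656)
```

```bash
python3 -c "
from h import *
rel([527.1,377,61],.341)"
```

```text
tool shift [ 74.64017715   1.28630993 143.41395617] rotvec [0.001 0.001 0.001]
```

The rows are not in the units I measure in: shifts go in shares of 50 mm and turns go in units of 0.05 rad. I convert before sending: 40 mm is 0.8, 37.6 mm is 0.752.

Emit:
creep_tool(plan="0.74 0.026 0 0 0 0 60;0.752 0 0 0 0 0 60;0 0 0.2 0 0 0 50;0 0 0.6 0 0 0 50;0 0 0.8 0 0 0 50;0 0 0.7 0 0 0 50;0 0 0.4 0 0 0 50;0 0 0.168 0 0 0 40;0 0 0 0 0 0 20;0 0 0 0 0 0 15;0 0 0 0 0 0 15;0 0 0 0 0 0 15")

```text
clock: 10.4
eef_pos: [529.1, 377.8, 62.5]
tool_rot: [-3.141, -0.002, 0.341]
force: [0.3, -0.4, -1.7]
width: 21.6
gripper_force: 58.6
```

Emit:
creep_tool(plan="0 0 0 0 0 0 15;0 0 0 0 0 0 15")

```text
clock: 10.6
eef_pos: [528.6, 377.5, 61.8]
tool_rot: [-3.141, -0.001, 0.341]
force: [0.8, 0.1, -2.0]
width: 21.4
gripper_force: 58.6
```

In the tool's units: -30 mm is -0.6, -20 mm is -0.4.

Emit:
creep_tool(plan="0 0 -0.1 0 0 0 15;0 0 -0.4 0 0 0 15;0 0 -0.6 0 0 0 15;0 0 -0.6 0 0 0 15;0 0 -0.4 0 0 0 15;0 0 0 0 0 0 15")

```text
clock: 11.2
eef_pos: [530.3, 379.1, 170.1]
tool_rot: [-3.139, -0.007, 0.341]
force: [1.0, 0.5, -0.6]
width: 21.5
gripper_force: 58.8
```

```bash
python3 -c "
from h import *
rel([555.5,166.6,165],-.172)"
```

```text
tool shift [-47.26231332 208.7680317    4.30828167] rotvec [-0.004 -0.006  0.513]
```

In the tool's units: 40 mm is 0.8, 35 mm is 0.7, 0.14 rad is 2.8.

Emit:
creep_tool(plan="-0.12 0.4 0 0 0 0 15;-0.16 0.7 0 0 0 0 15;-0.16 0.8 0 0 0 0 15;-0.16 0.8 0 0 0 0 15;-0.16 0.8 0 0 0 0 15;-0.18 0.68 0 0 0 0 15;0 0 0 0 0 2.4 15;0 0 0 0 0 2.8 15;0 0 0 0 0 2.8 15;0 0 0 0 0 2.26 15;0 0 0 0 0 0 15;0 0 0 0 0 0 15")

```text
clock: 12.4
eef_pos: [553.4, 164.6, 165.6]
tool_rot: [3.141, 0.001, -0.169]
force: [0.1, -0.2, -2.3]
width: 21.4
gripper_force: 59.1
```

Create hook.py:
```python
# hook, post and held rods in tool coordinates, camera y bias taken out
import sys
from h import *
np.set_printoptions(precision=2,suppress=True,linewidth=150)
s=read_state(); im,d=cams.get_image('wrist'); k=cams.calibration('wrist'); C=cloud('wrist',d,(k,np.array(k['hand_eye'])))
print(s['eef_pos'],s['tool_rot'].round(3))
f=(C[...,2]>-75)&(C[...,2]<-60)&(abs(C[...,0])<14)&(abs(C[...,1])<40)
by=(C[f][:,1].min()+C[f][:,1].max())/2 if f.sum()>20 else 1.2
C[...,1]-=by; print('bias y',by)
W=C@R.from_euler('xyz',s['tool_rot']).as_matrix().T+s['eef_pos']
lo=float(sys.argv[1]); 
q=C[(W[...,2]>180)&(W[...,2]<210)&(C[...,0]>lo)&(C[...,0]<lo+130)&(abs(C[...,1])<30)]; w=s['eef_pos'][2]-q[:,2]
out=[]
for x in np.arange(lo,lo+130,4):
    g=(q[:,0]>=x)&(q[:,0]<x+4)
    if g.sum()>4:
        a,b=np.percentile(q[g,1],[3,97]); print(x+2,g.sum(),'y',a,b,'mid',(a+b)/2,'ztop',w[g].max())
for z in (0,20,40):
    g=C[(abs(C[...,2]-z)<5)&(abs(C[...,0])<20)&(abs(C[...,1])<16)]
    if len(g)>4: print('rods z',z,'x',np.median(g[:,0]),'y',g[:,1].min(),g[:,1].max())
```

```bash
python3 hook.py 12
```

```text
[553.39 164.62 165.57] [ 3.14  0.   -0.17]
bias y 0.9913709545757552
14.0 6 y -16.7894375234264 13.95794679456757 mid -1.415745364429415 ztop 209.10227126093113
58.0 82 y -5.234181433899405 1.3998537695498228 mid -1.917163832174791 ztop 203.76823733557322
62.0 134 y -5.3740070434331395 1.9611562438428076 mid -1.706425399795166 ztop 203.79518930887048
66.0 132 y -5.498379385135902 2.020787485686178 mid -1.738795949724862 ztop 199.76932774227376
70.0 116 y -5.505054533912879 2.0244743562427026 mid -1.740290088835088 ztop 194.2291473123831
74.0 110 y -5.490934014848518 2.026577046108299 mid -1.7321784843701096 ztop 193.63501913903391
78.0 118 y -5.4774725572104055 2.0232256064597243 mid -1.7271234753753406 ztop 192.39410831340766
82.0 121 y -5.427976014166408 2.032226182703514 mid -1.6978749157314468 ztop 191.35196979122196
86.0 123 y -5.4269741990759295 2.0315585059916828 mid -1.6977078465421234 ztop 190.40859837539688
90.0 122 y -5.402906487936144 2.0280582250963555 mid -1.6874241314198941 ztop 189.99340169123542
94.0 124 y -5.366374700152612 2.026880915897115 mid -1.6697468921277485 ztop 188.29645765108506
98.0 300 y -10.788735291564981 7.189765120752219 mid -1.7994850854063809 ztop 192.49672768905432
102.0 309 y -9.319694192698773 5.962801378718441 mid -1.6784464069901657 ztop 199.25977201983986
106.0 238 y -7.608708993646668 3.6933636298357064 mid -1.9576726819054808 ztop 200.7423373287308
110.0 162 y -7.540026138743012 3.635796582491996 mid -1.952114778125508 ztop 199.7955964384944
rods z 0 x 4.690071579860302 y -11.272339792760388 11.311832330683044
rods z 20 x -6.5610699106705255 y -15.772592238651221 15.876937063098365
rods z 40 x -6.199238296559088 y -15.776663397468846 15.946414616431154
```

Hook, post and held rods now line up in yaw. The hook centre is 1.75 mm to tool −y and the panel face is at tool x of about 103.

In the tool's units: 12 mm is 0.24, -1.75 mm is -0.035.

Emit:
creep_tool(plan="0 -0.035 0 0 0 0 15;0.2 0 0 0 0 0 15;0.3 0 0 0 0 0 15;0.3 0 0 0 0 0 15;0.3 0 0 0 0 0 15;0.24 0 0 0 0 0 15;0.13 0 0 0 0 0 15;0 0 0 0 0 0 15;0 0 0 0 0 0 15")

```text
clock: 13.35
eef_pos: [626.2, 153.9, 166.1]
tool_rot: [3.141, 0.001, -0.172]
force: [0.1, -0.8, -1.6]
width: 21.2
gripper_force: 59.1
```

```bash
python3 hook.py -20
```

```text
[626.23 153.89 166.11] [ 3.14  0.   -0.17]
bias y 1.0803810905674567
-14.0 70 y -3.919980025799807 3.2370802425336676 mid -0.3414498916330697 ztop 203.3122149696447
-10.0 157 y -4.014688422627889 3.354320286210623 mid -0.3301840682086328 ztop 203.8188315428588
-6.0 107 y -4.069076262914295 3.4018392786841667 mid -0.333618492115064 ztop 197.3825852697881
-2.0 81 y -4.05537125038232 3.3969640874230325 mid -0.3292035814796439 ztop 192.76128036513774
2.0 162 y -10.829009772511549 10.978083721222273 mid 0.07453697435536188 ztop 209.3329576448656
6.0 422 y -18.615027812396146 19.495409195913833 mid 0.4401906917588434 ztop 209.99597214202285
10.0 190 y -17.122543865697764 16.668999275451487 mid -0.2267722951231388 ztop 209.9692870655817
14.0 94 y -11.395650542578325 11.128519457533418 mid -0.13356554252245356 ztop 209.53232896646975
18.0 86 y -3.993478682654588 3.388630101072447 mid -0.3024242907910706 ztop 189.02809320333307
22.0 58 y -4.475413683706812 3.38983585137258 mid -0.5427889161671158 ztop 189.7407605777597
26.0 175 y -9.48201703824587 8.891241154486192 mid -0.29538794187983886 ztop 192.2914436605647
30.0 99 y -8.798439901082947 7.531243833587784 mid -0.6335980337475817 ztop 199.6231601781262
34.0 147 y -6.367141265297211 5.264107359629303 mid -0.5515169528339539 ztop 199.67080070624604
38.0 214 y -5.893484024377393 4.926224665633962 mid -0.48362967937171586 ztop 199.21231739024475
rods z 0 x 4.609961338009114 y -11.247978083043238 11.343731761847554
rods z 20 x -7.303340054266904 y -15.89434873878235 15.896408962589653
rods z 40 x -6.457790321874214 y -15.83879673759885 15.941424509445401
```

In the tool's units: 2 mm is 0.04, 12 mm is 0.24.

Emit:
creep_tool(plan="0 -0.006 0.2 0 0 0 15;0 0 0.24 0 0 0 15;0 0 0.2 0 0 0 15;0 0 0.16 0 0 0 15;0 0 0.1 0 0 0 15;0 0 0.04 0 0 0 15;0 0 0 0 0 0 15")

```text
clock: 14.1
eef_pos: [626.7, 154.2, 119.1]
tool_rot: [3.142, 0.0, -0.172]
force: [-1.4, -0.5, -1.3]
width: 21.3
gripper_force: 59.1
```

In the tool's units: 1 mm is 0.02.

Emit:
creep_tool(plan="0 0 0.02 0 0 0 15;0 0 0.02 0 0 0 15;0 0 0 0 0 0 15")

```text
clock: 14.4
eef_pos: [626.8, 154.1, 117.6]
tool_rot: [-3.141, -0.0, -0.172]
force: [-0.0, 0.1, -2.4]
width: 21.4
gripper_force: 59.1
```

Emit:
creep_tool(plan="0.04 0 0.014 0 0 0 15;0.04 0 0.014 0 0 0 15;0.04 0 0.01 0 0 0 15;0 0 0 0 0 0 15")

```text
clock: 14.8
eef_pos: [630.7, 153.5, 115.3]
tool_rot: [3.141, 0.004, -0.172]
force: [-5.7, 0.5, 1.6]
width: 21.4
gripper_force: 59.4
```

Emit:
creep_tool(plan="0.04 0 0.01 0 0 0 15;0.04 0 0.01 0 0 0 15;0 0 0 0 0 0 15")

```text
clock: 15.1
eef_pos: [638.9, 152.2, 114.9]
tool_rot: [-3.14, -0.004, -0.172]
force: [2.3, -0.4, -0.9]
width: 21.6
gripper_force: 59.1
```

Through the rollers at about 6 N. On to home.

In the tool's units: 2 mm is 0.04, 1 mm is 0.02.

Emit:
creep_tool(plan="0.04 0 0.01 0 0 0 15;0.04 0 0.01 0 0 0 15;0.02 0 0.006 0 0 0 15;0 0 0 0 0 0 15")

```text
clock: 15.5
eef_pos: [641.4, 151.4, 112.8]
tool_rot: [3.141, 0.0, -0.172]
force: [-0.7, 0.1, -1.7]
width: 21.4
gripper_force: 59.1
```

In the tool's units: 1.5 mm is 0.03, 1 mm is 0.02.

Emit:
creep_tool(plan="0.03 0 0.008 0 0 0 15;0.02 0 0.004 0 0 0 15;0 0 0 0 0 0 15")

```text
clock: 15.8
eef_pos: [644.1, 151.1, 112.5]
tool_rot: [3.142, -0.0, -0.172]
force: [-0.2, 0.1, -1.0]
width: 21.5
gripper_force: 59.1
```

In the tool's units: 1 mm is 0.02, 0.8 mm is 0.016.

Emit:
creep_tool(plan="0.02 0 0.016 0 0 0 15;0.02 0 0.016 0 0 0 15;0 0 0 0 0 0 15")

```text
clock: 16.1
eef_pos: [645.1, 151.2, 110.8]
tool_rot: [3.142, 0.002, -0.172]
force: [-1.5, 1.2, -1.1]
width: 21.3
gripper_force: 59.1
```

In the tool's units: 1 mm is 0.02, 0.3 mm is 0.006.

Emit:
creep_tool(plan="0.02 0 0.006 0 0 0 15;0 0 0 0 0 0 15")

```text
clock: 16.3
eef_pos: [645.7, 151.2, 110.5]
tool_rot: [3.142, 0.002, -0.172]
force: [-4.9, 1.5, 0.8]
width: 21.1
gripper_force: 59.3
```

Emit:
creep_tool(plan="0.014 0 0 0 0 0 15;0 0 0 0 0 0 15")

```text
clock: 16.5
eef_pos: [645.8, 151.1, 110.5]
tool_rot: [3.141, 0.003, -0.172]
force: [-6.7, 1.9, 2.2]
width: 21.3
gripper_force: 59.4
```

In the tool's units: 0.7 mm is 0.014.

Emit:
creep_tool(plan="0.014 0 0 0 0 0 15;0 0 0 0 0 0 15")

```text
clock: 16.7
eef_pos: [645.7, 151.1, 110.4]
tool_rot: [3.141, 0.005, -0.171]
force: [-7.9, 1.4, 2.8]
width: 21.1
gripper_force: 59.5
```

```bash
python3 hook.py -30
```

```text
[645.69 151.1  110.44] [ 3.14  0.01 -0.17]
bias y 1.0511211128173361
-20.0 49 y -3.443135406081099 3.789888119587806 mid 0.1733763567533535 ztop 191.45027389688033
-16.0 141 y -3.4233114071730686 3.769192139912744 mid 0.17294036636983767 ztop 191.67004054020418
-12.0 149 y -3.4074417498251544 3.7702432410471802 mid 0.18140074561101294 ztop 190.9620740208195
-8.0 255 y -12.449285731084114 12.219379733593337 mid -0.11495299874538834 ztop 200.32291668184246
-4.0 267 y -29.733486025700593 29.723124728864057 mid -0.005180648418267708 ztop 201.80736563145945
0.0 275 y -29.67639770514078 29.63341499866732 mid -0.021491353236729793 ztop 201.73540188142067
4.0 711 y -29.12020879795795 29.0860008737079 mid -0.017103962125025518 ztop 208.22883285060016
8.0 921 y -29.50489520704123 29.60548764496864 mid 0.050296218963705286 ztop 209.47132392914443
12.0 2175 y -23.069966852784567 22.95558142083417 mid -0.05719271597519793 ztop 205.41208789382367
16.0 1025 y -18.06749975217613 17.803722054158307 mid -0.13188884900891118 ztop 210.07846231476083
20.0 17 y -4.294554761874785 4.176206947919381 mid -0.059173906977702195 ztop 198.7218348291238
rods z 0 x 17.70095096077537 y -5.840948989745911 5.959467787186604
rods z 20 x 14.015333627453444 y -15.721378464995706 15.86361694457411
rods z 40 x 14.203800545685183 y -15.2881781073572 15.780152116661048
```

Emit:
creep_tool(plan="0.02 0 0 0 0 0 15;0 0 0 0 0 0 15")

```text
clock: 16.95
eef_pos: [645.6, 151.2, 110.4]
tool_rot: [3.141, 0.007, -0.171]
force: [-9.5, 2.0, 4.1]
width: 21.2
gripper_force: 59.6
```

In the tool's units: 1 mm is 0.02, 0.3 mm is 0.006.

Emit:
creep_tool(plan="0.02 0 0.006 0 0 0 15;0.02 0 0 0 0 0 15;0 0 0 0 0 0 15;0 0 0 0 0 0 15")

```text
clock: 17.35
eef_pos: [645.6, 151.2, 110.1]
tool_rot: [3.14, 0.01, -0.171]
force: [-14.2, 0.6, 7.1]
width: 21.4
gripper_force: 59.8
```

Emit:
creep_tool(plan="-0.05 0 -0.01 0 0 0 15;0 0 0 0 0 0 22;0 0 0 0 0 0 28;0 0 0 0 0 0 36;0 0 0 0 0 0 40;0 0 0 0 0 0 40")

```text
clock: 17.95
eef_pos: [649.7, 149.9, 111.2]
tool_rot: [-3.141, -0.002, -0.173]
force: [0.8, -0.3, 0.4]
width: 39.8
gripper_force: 0.0
```

In the tool's units: -40 mm is -0.8, -30 mm is -0.6.

Emit:
creep_tool(plan="0 0 -0.2 0 0 0 40;0 0 -0.6 0 0 0 40;0 0 -0.8 0 0 0 40;0 0 -0.8 0 0 0 60;-0.8 0 -0.4 0 0 0 60;-0.8 0 0 0 0 0 60;0 0 0 0 0 0 60")

```text
clock: 18.65
eef_pos: [564.5, 165.9, 252.5]
tool_rot: [-3.141, 0.003, -0.168]
force: [0.4, 0.8, -0.3]
width: 60.0
gripper_force: 0.0
```

```bash
python3 hook.py 0
```

Run:
```python
from h import *
a,_=cams.get_image('wrist');b,_=cams.get_image('side')
cv2.imwrite('pics/m1.png',np.hstack([cv2.resize(a[0:200,220:420],(400,400),interpolation=2),cv2.resize(b[160:270,270:380],(400,400),interpolation=2)]))
```

```text
[564.55 165.94 252.51] [-3.14  0.   -0.17]
bias y -0.004177268351085672
46.0 13 y 0.24454962359080307 4.590550637689201 mid 2.4175501306400022 ztop 203.41579069966076
50.0 46 y -0.8767854295109797 5.720343778184992 mid 2.421779174337006 ztop 204.23363917203903
54.0 52 y -0.9034038638007759 5.833706840510403 mid 2.4651514883548136 ztop 202.63366461238198
58.0 45 y -0.9143618883871667 5.866695451262914 mid 2.4761667814378736 ztop 194.16125585543028
62.0 45 y -0.9078250302703964 5.860119060291111 mid 2.476147015010357 ztop 192.75729792886514
66.0 45 y -0.8986135812735505 5.860685188452178 mid 2.4810358035893136 ztop 191.89096067359833
70.0 45 y -0.8868715586024591 5.849033151944229 mid 2.481080796670885 ztop 191.30463024193085
74.0 45 y -0.8844278420588101 5.841089632145506 mid 2.478330895043348 ztop 190.40627210428127
78.0 45 y -0.8727127765279697 5.839126572753033 mid 2.4832068981125315 ztop 189.4734710791196
82.0 77 y -7.311559217604163 11.406691013899282 mid 2.0475658981475595 ztop 193.3891200540848
86.0 121 y -7.5173285325272445 12.505432238442085 mid 2.49405185295742 ztop 192.91026935005607
90.0 131 y -6.656283868219164 11.625073965178649 mid 2.484395048479742 ztop 191.99368759311267
94.0 94 y -3.3108622181035265 8.145329480891355 mid 2.4172336313939145 ztop 199.85810859579527
98.0 74 y -3.041517383034406 7.836277815514096 mid 2.3973802162398448 ztop 199.15536246385966
102.0 13 y -1.9832085795155274 6.770966518329359 mid 2.3938789694069156 ztop 198.12087563556597
```

View pics/m1.png

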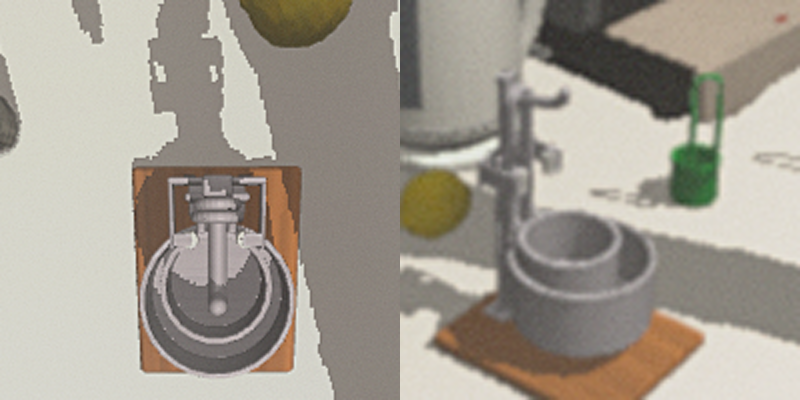

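The pictures show the medium cup nested in the large one, with its handle behind the white rollers (wrist crop at (185,240) and (248,240)) and against the large handle. A quick depth check of the rims, then the small dipper.

Create rim.py:
```python
from h import *
np.set_printoptions(precision=2,suppress=True,linewidth=150)
s=read_state(); kT=T('wrist'); _,d=cams.get_image('wrist'); C=cloud('wrist',d,kT)
c,t=np.cos(-.172),np.sin(-.172); o=np.array([654.3,149.6])
X=(C[...,0]-o[0])*c+(C[...,1]-o[1])*t; Y=-(C[...,0]-o[0])*t+(C[...,1]-o[1])*c; Z=C[...,2]
for n,z,cx,r in(('L',84,-58.5,48),('M',94,-48.5,33),('S',104,-40.5,20)):
    m=(abs(Z-z)<5)&(abs(np.hypot(X-cx,Y)-r+1.2)<6)
    if m.sum()<20: continue
    A=np.c_[2*X[m],2*Y[m],np.ones(m.sum())]; f=np.linalg.lstsq(A,X[m]**2+Y[m]**2,rcond=None)[0]
    P=np.linalg.lstsq(np.c_[X[m]-cx,Y[m],np.ones(m.sum())],Z[m],rcond=None)[0]
    print(n,m.sum(),'centre',f[:2],'r',np.sqrt(f[2]+f[0]**2+f[1]**2),'slopes,z',P)
m=(Z>184.5)&(Z<197)&(abs(Y)>5)&(abs(Y)<13)&(X>-25)&(X<8)
h=np.histogram(X[m],np.arange(-25,8,1.)); print([(a,int(b)) for a,b in zip(h[1],h[0]) if b])
```

```bash
python3 rim.py
python3 -c "
from h import *
rel([455,-110,252],-.3)"
```

```text
L 590 centre [-57.05  -1.58] r 46.759318382189555 slopes,z [ 0.01  0.   82.93]
M 439 centre [-46.55  -0.86] r 31.965249852395868 slopes,z [ 0.01  0.   93.01]
[(np.float64(-25.0), 1), (np.float64(-24.0), 1), (np.float64(-23.0), 1), (np.float64(-22.0), 2), (np.float64(-21.0), 1), (np.float64(-20.0), 1), (np.float64(-19.0), 1), (np.float64(-18.0), 1), (np.float64(-17.0), 2), (np.float64(-16.0), 1), (np.float64(-15.0), 1), (np.float64(-14.0), 1), (np.float64(-13.0), 1), (np.float64(-9.0), 12), (np.float64(-8.0), 23), (np.float64(-7.0), 14), (np.float64(-6.0), 12), (np.float64(-5.0), 11), (np.float64(-4.0), 9), (np.float64(-3.0), 10), (np.float64(-2.0), 10), (np.float64(-1.0), 21), (np.float64(0.0), 8), (np.float64(1.0), 2), (np.float64(4.0), 1), (np.float64(6.0), 1)]
tool shift [-67.50089388 289.53970142  -0.83996605] rotvec [-0.    -0.002  0.127]
```

In the tool's units: 45 mm is 0.9, -10 mm is -0.2, 0.15 rad is 3.

Emit:
creep_tool(plan="-0.16 0.6 0 0 0 0 60;-0.2 0.9 0 0 0 0 60;-0.2 0.92 0 0 0 0 60;-0.2 0.92 0 0 0 0 60;-0.2 0.92 0 0 0 0 60;-0.2 0.92 0 0 0 0 60;-0.2 0.6 0 0 0 2 60;0 0 0.2 0 0 3 60;0 0 0.2 0 0 3 60;0 0 0.2 0 0 3 60;0 0 0 0 0 1.4 60;0 0 0 0 0 0 60")

```text
clock: 20.05
eef_pos: [454.4, -109.9, 220.5]
tool_rot: [3.141, -0.0, -0.793]
force: [-0.2, 1.2, -0.5]
width: 59.8
gripper_force: 0.0
```

```bash
python3 bow.py 488 -152 40 129.5; python3 bow.py 491.4 -157.5 40 129.5
```

```text
239 ((474.0986022949219, -146.3812255859375), 26.184236526489258)
128 ((494.98089599609375, -156.19227600097656), (23.40068244934082, 4.873316764831543), 58.56801223754883) 130.21775134123322
52 [ 494.9 -156.1  128.3] ((494.8222961425781, -155.9459991455078), (12.64418888092041, 4.348368167877197), 56.91984939575195)
237 ((471.7943420410156, -141.8511505126953), 21.2174015045166)
132 ((494.786865234375, -156.40419006347656), (24.500452041625977, 4.95644474029541), 58.29889678955078) 130.19159641157393
59 [ 495.  -156.2  128.2] ((494.90692138671875, -156.1705322265625), (13.954805374145508, 4.799720287322998), 55.46124267578125)
```

```bash
python3 -c "
from h import *
rel([493,-154,47.8],-.555)"
```

```text
tool shift [ 58.68565557   3.78596642 173.06667406] rotvec [-0.    -0.001 -0.236]
```

In the tool's units: 35 mm is 0.7, 30 mm is 0.6, -0.12 rad is -2.4.

Emit:
creep_tool(plan="0.58 0.036 0 0 0 0 55;0.594 0.04 0 0 0 0 55;0 0 0.1 0 0 -2.4 55;0 0 0.2 0 0 -2.32 55;0 0 0.5 0 0 0 50;0 0 0.7 0 0 0 50;0 0 0.7 0 0 0 50;0 0 0.6 0 0 0 50;0 0 0.4 0 0 0 50;0 0 0.2 0 0 0 50;0 0 0.06 0 0 0 50;0 0 0 0 0 0 50")

```text
clock: 21.35
eef_pos: [492.5, -153.7, 48.1]
tool_rot: [-3.141, -0.001, -0.556]
force: [0.3, -1.2, -0.7]
width: 50.1
gripper_force: 0.0
```

```bash
python3 -c "
from h import *
rel([493,-154,47.8],-.555)"
```

```text
tool shift [ 0.51713543 -0.02580272  0.34245366] rotvec [-0.    -0.001 -0.001]
```

In the tool's units: -40 mm is -0.8, -30 mm is -0.6.

Emit:
creep_tool(plan="0 0 0 0 0 0 35;0 0 0 0 0 0 25;0 0 0 0 0 0 17;0 0 0 0 0 0 17;0 0 0 0 0 0 17;0 0 -0.1 0 0 0 17;0 0 -0.5 0 0 0 17;0 0 -0.8 0 0 0 17;0 0 -0.8 0 0 0 17;0 0 -0.6 0 0 0 17;0 0 0 0 0 0 17")

```text
clock: 22.45
eef_pos: [494.8, -154.2, 192.1]
tool_rot: [-3.139, -0.008, -0.556]
force: [0.5, 0.8, -1.0]
width: 23.3
gripper_force: 58.8
```

```bash
python3 -c "
from h import *
c,s=np.cos(.172),-np.sin(.172)
rel([654.3-108*c,149.6-108*s,185],-.172)"
```

```text
tool shift [-125.14663551 -301.70257394    6.88105305] rotvec [-0.001 -0.009 -0.384]
```

Emit:
creep_tool(plan="-0.2 -0.44 0 0 0 0 17;-0.36 -0.84 0 0 0 0 17;-0.38 -0.9 0 0 0 0 17;-0.38 -0.9 0 0 0 0 17;-0.38 -0.9 0 0 0 0 17;-0.38 -0.9 0 0 0 0 17;-0.28 -0.72 0.1 0 0 0 17;-0.14 -0.4 0.2 0 0 -1.6 17;0 0 0.16 0 0 -2.4 17;0 0 0 0 0 -2.4 17;0 0 0 0 0 -1.28 17;0 0 0 0 0 0 17")

```text
clock: 23.65
eef_pos: [543.2, 166.9, 163.6]
tool_rot: [3.141, 0.002, -0.172]
force: [-0.2, 0.2, -0.7]
width: 23.1
gripper_force: 59.0
```

```bash
python3 hook.py 12
```

```text
[543.17 166.94 163.61] [ 3.14  0.   -0.17]
bias y 1.0930783926939078
14.0 6 y -16.23064688578268 17.146178565008825 mid 0.4577658396130726 ztop 209.33246901080926
66.0 25 y -3.86428055970393 0.4024427231482931 mid -1.7309189182778184 ztop 203.08562409658265
70.0 123 y -5.149407959903644 2.2463714623144315 mid -1.4515182487946061 ztop 204.51390592215614
74.0 142 y -5.365191981777577 2.347623620535766 mid -1.5087841806209055 ztop 203.56051198795345
78.0 120 y -5.456208025661913 1.8464053215611669 mid -1.804901352050373 ztop 195.74289642396096
82.0 135 y -5.400800704832827 1.8546095866149495 mid -1.7730955591089388 ztop 193.59037449253805
86.0 120 y -5.395401629448457 1.850408910472702 mid -1.7724963594878773 ztop 193.3212199456776
90.0 119 y -5.360807032967253 1.8501230527130281 mid -1.7553419901271126 ztop 192.25001691835962
94.0 127 y -5.3298475263742215 1.844575740624791 mid -1.7426358928747154 ztop 190.85224565503262
98.0 127 y -5.31665165621698 1.84
[... 158 characters left out ...]
3
106.0 371 y -12.036912900051178 8.4396875822704 mid -1.7986126588903888 ztop 193.98492101184937
110.0 345 y -10.722030318567187 7.407613113567912 mid -1.6572086024996375 ztop 191.85798606074627
114.0 376 y -7.860945195333183 3.9523012202829872 mid -1.9543219875250977 ztop 199.70984461696136
118.0 268 y -7.292716889468742 3.8758027287376273 mid -1.7084570803655572 ztop 199.73204818315233
122.0 60 y -7.038484349246975 3.400021616651694 mid -1.8192313662976405 ztop 199.3203750824158
rods z 0 x 4.846491156522177 y -12.270898452901603 12.203047091046122
rods z 20 x -6.1913485520276055 y -15.990550501653857 15.914259252036032
rods z 40 x -6.403321354806195 y -15.963640782522074 15.78398068588525
```

Emit:
creep_tool(plan="0 -0.04 0 0 0 0 17;0.24 0 0 0 0 0 17;0.3 0 0 0 0 0 17;0.3 0 0 0 0 0 17;0.3 0 0 0 0 0 17;0.28 0 0 0 0 0 17;0.16 0 0 0 0 0 17;0.09 0 0 0 0 0 17;0 0 0 0 0 0 17;0 0 0 0 0 0 17")

```text
clock: 24.7
eef_pos: [626.3, 155.2, 164.8]
tool_rot: [3.141, 0.001, -0.172]
force: [-0.0, -0.2, -1.3]
width: 23.1
gripper_force: 59.0
```

```bash
python3 hook.py -20
```

```text
[626.25 155.17 164.76] [ 3.14  0.   -0.17]
bias y 1.1262933583382928
-14.0 62 y -2.7486875245781164 4.33745682266991 mid 0.794384649045897 ztop 202.97830157600066
-10.0 169 y -2.8181623854617643 4.488578249773791 mid 0.8352079321560135 ztop 203.4980705351818
-6.0 99 y -2.846242967004205 4.566243802075948 mid 0.8600004175358715 ztop 196.68249220903647
-2.0 90 y -2.8384204002670317 4.5598669774778795 mid 0.8607232886054239 ztop 193.12722084797926
2.0 125 y -7.97081215638093 7.920056964508148 mid -0.025377595936391106 ztop 208.97323482431054
6.0 469 y -21.60381384156583 20.680825082958552 mid -0.46149437930363923 ztop 209.90817025913273
10.0 219 y -17.449346676976333 17.36382849894659 mid -0.04275908901487213 ztop 209.84843392540472
14.0 97 y -12.661886497421726 12.855737726460719 mid 0.09692561451949633 ztop 209.22857465708773
18.0 54 y -2.7731720641694486 4.740873889810315 mid 0.9838509128204331 ztop 189.96377493510283
22.0 251 y -9.518924041846564 10.584725651674153 mid 0.5329008049137949 ztop 192.82025669801337
26.0 172 y -8.232250273110793 9.894239512432755 mid 0.8309946196609808 ztop 191.6028267934369
30.0 129 y -8.352613765244305 9.930528187928193 mid 0.7889572113419439 ztop 198.8184934420119
34.0 150 y -5.262610909243885 6.24189310299965 mid 0.4896410968778824 ztop 199.3673240219478
38.0 224 y -4.755987755510351 6.198052179121272 mid 0.7210322118054604 ztop 198.98290559455953
rods z 0 x 4.982958255414076 y -12.289440683440297 12.30845009668711
rods z 20 x 8.540027769223784 y -15.872815191426357 15.88224560134701
rods z 40 x -7.224502012927871 y -15.799588885057625 15.856296638087626
```

Emit:
creep_tool(plan="0 0.016 0.16 0 0 0 17;0 0 0.24 0 0 0 17;0 0 0.2 0 0 0 17;0 0 0.16 0 0 0 17;0 0 0.1 0 0 0 17;0 0 0.06 0 0 0 17;0 0 0 0 0 0 17")

```text
clock: 25.45
eef_pos: [626.5, 154.1, 118.4]
tool_rot: [3.141, 0.001, -0.172]
force: [-0.5, -0.1, -1.1]
width: 23.1
gripper_force: 59.0
```

Emit:
creep_tool(plan="0.04 0 0.024 0 0 0 17;0.04 0 0.016 0 0 0 17;0.04 0 0.01 0 0 0 17;0 0 0 0 0 0 17")

```text
clock: 25.85
eef_pos: [629.5, 153.9, 116.3]
tool_rot: [3.141, 0.006, -0.172]
force: [-6.8, 0.3, 4.2]
width: 23.5
gripper_force: 59.6
```

In the tool's units: 1.5 mm is 0.03, 0.2 mm is 0.004.

Emit:
creep_tool(plan="0.03 0 0.004 0 0 0 17;0 0 0 0 0 0 17")

```text
clock: 26.05
eef_pos: [629.8, 153.9, 116.0]
tool_rot: [3.14, 0.008, -0.171]
force: [-9.6, 0.9, 4.4]
width: 23.5
gripper_force: 59.6
```

Emit:
creep_tool(plan="0.03 0 0.004 0 0 0 17;0 0 0 0 0 0 17")

```text
clock: 26.25
eef_pos: [630.8, 153.8, 115.7]
tool_rot: [3.14, 0.009, -0.171]
force: [-9.9, 1.1, 5.3]
width: 23.3
gripper_force: 59.6
```

In the tool's units: 1.2 mm is 0.024.

Emit:
creep_tool(plan="0.024 0 0 0 0 0 17;0 0 0 0 0 0 17")

```text
clock: 26.45
eef_pos: [634.2, 153.1, 115.9]
tool_rot: [3.141, 0.005, -0.171]
force: [-1.7, 0.2, -0.9]
width: 23.2
gripper_force: 59.4
```

In the tool's units: 1 mm is 0.02.

Emit:
creep_tool(plan="0.02 0 0 0 0 0 17;0 0 0 0 0 0 17")

```text
clock: 26.65
eef_pos: [639.7, 152.0, 116.3]
tool_rot: [-3.141, -0.003, -0.173]
force: [2.5, 0.8, -2.8]
width: 23.0
gripper_force: 59.4
```

In the tool's units: 2 mm is 0.04, 1.5 mm is 0.03.

Emit:
creep_tool(plan="0 0 0.04 0 0 0 17;0 0 0.03 0 0 0 17;0.02 0 0.01 0 0 0 17;0 0 0 0 0 0 17")

```text
clock: 27.05
eef_pos: [639.7, 152.1, 113.2]
tool_rot: [-3.141, -0.002, -0.173]
force: [0.8, -1.2, 6.3]
width: 23.2
gripper_force: 60.1
```

In the tool's units: 1 mm is 0.02, 0.5 mm is 0.01.

Emit:
creep_tool(plan="0.02 0 0.01 0 0 0 17;0.02 0 0.006 0 0 0 17;0 0 0 0 0 0 17")

```text
clock: 27.35
eef_pos: [640.2, 152.1, 112.8]
tool_rot: [-3.141, 0.0, -0.172]
force: [-2.9, -0.3, 9.1]
width: 23.4
gripper_force: 60.5
```

Emit:
creep_tool(plan="0.03 0 -0.02 0 0 0 17;0.02 0 0 0 0 0 17;0 0 0 0 0 0 17")

```text
clock: 27.65
eef_pos: [640.4, 152.0, 112.9]
tool_rot: [3.141, 0.005, -0.172]
force: [-6.9, -0.2, 8.6]
width: 22.9
gripper_force: 60.4
```

In the tool's units: 1.5 mm is 0.03.

Emit:
creep_tool(plan="0.03 0 0 0 0 0 17;0 0 0 0 0 0 17")

```text
clock: 27.85
eef_pos: [640.4, 152.0, 112.8]
tool_rot: [3.14, 0.008, -0.171]
force: [-11.0, -0.8, 11.0]
width: 23.6
gripper_force: 60.8
```

In the tool's units: 1 mm is 0.02, -0.8 mm is -0.016.

Emit:
creep_tool(plan="0.02 0 -0.016 0 0 0 17;0 0 0 0 0 0 17;0 0 0 0 0 0 17")

```text
clock: 28.15
eef_pos: [640.3, 152.0, 112.9]
tool_rot: [3.14, 0.009, -0.171]
force: [-10.0, 1.1, 8.6]
width: 23.0
gripper_force: 60.5
```

In the tool's units: -2.8 mm is -0.056, -0.8 mm is -0.016.

Emit:
creep_tool(plan="0.008 0 -0.008 0 0 0 17;0 0 0 0 0 0 17;-0.056 0 -0.016 0 0 0 17;0 0 0 0 0 0 23;0 0 0 0 0 0 28;0 0 0 0 0 0 36;0 0 0 0 0 0 42;0 0 0 0 0 0 42")

```text
clock: 28.95
eef_pos: [643.9, 151.0, 114.3]
tool_rot: [-3.141, -0.001, -0.173]
force: [0.7, -0.5, -0.1]
width: 42.1
gripper_force: 0.0
```

Emit:
creep_tool(plan="0 0 -0.2 0 0 0 42;0 0 -0.6 0 0 0 42;0 0 -0.8 0 0 0 42;0 0 -0.8 0 0 0 60;-0.8 0 -0.4 0 0 0 60;-0.8 0 0 0 0 0 60;0 0 0 0 0 0 60;0 0 0 0 0 0 60")

```text
clock: 29.75
eef_pos: [564.4, 165.2, 255.5]
tool_rot: [-3.141, -0.002, -0.171]
force: [0.1, -0.1, 0.8]
width: 59.7
gripper_force: 0.0
```

```bash
python3 rim.py
```

Run:
```python
from h import *
a,_=cams.get_image('wrist');b,_=cams.get_image('side')
cv2.imwrite('pics/m2.png',np.hstack([cv2.resize(a[60:180,260:380],(400,400),interpolation=2),cv2.resize(b[160:270,270:380],(400,400),interpolation=2)]))
```

```text
L 555 centre [-57.06  -1.66] r 46.71196991924574 slopes,z [ 0.01 -0.   82.91]
M 405 centre [-47.12  -1.01] r 31.716527388532032 slopes,z [ 0.01  0.   93.16]
S 274 centre [-38.39  -1.65] r 19.08937939685512 slopes,z [ -0.01  -0.01 103.35]
[(np.float64(-14.0), 13), (np.float64(-13.0), 15), (np.float64(-12.0), 16), (np.float64(-11.0), 19), (np.float64(-10.0), 24), (np.float64(-9.0), 10), (np.float64(-8.0), 12), (np.float64(-7.0), 22), (np.float64(-6.0), 18), (np.float64(-5.0), 12), (np.float64(-4.0), 6), (np.float64(-3.0), 16), (np.float64(-2.0), 11), (np.float64(-1.0), 9), (np.float64(0.0), 8), (np.float64(1.0), 2), (np.float64(2.0), 2), (np.float64(3.0), 1), (np.float64(5.0), 1), (np.float64(6.0), 1)]
```

View pics/m2.png

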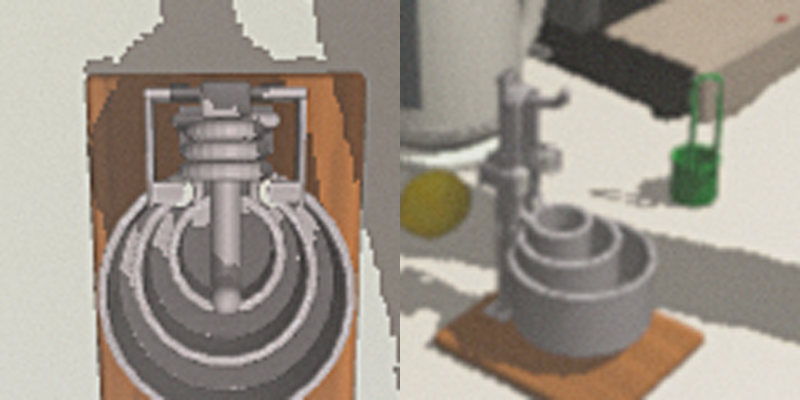

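All three are nested and hanging: the small cup is at (225,250) in the wrist crop, and the three bows are stacked behind the rollers. My last push on the small one was only about 11 N. I'll firm it with the fingers straddling the hook, pressing the front of its rods just above the rollers.

Emit:
creep_tool(plan="0 0 0 0 0 0 12;0 0 0 0 0 0 12;0 0 0 0 0 0 12;0 0 0 0 0 0 12")

```text
clock: 30.3
eef_pos: [564.6, 164.9, 253.9]
tool_rot: [3.142, 0.0, -0.172]
force: [0.2, 0.3, -0.1]
width: 12.2
gripper_force: 0.0
```

```bash
python3 hook.py 0
```

```text
[564.56 164.92 253.93] [ 3.14  0.   -0.17]
bias y 1.9918393014918347
46.0 18 y -3.7152955238793504 2.090239390937318 mid -0.8125280664710162 ztop 203.41040926566308
50.0 52 y -4.555421643458647 2.9577913033882974 mid -0.7988151700351749 ztop 203.69415926357513
54.0 56 y -4.6356160506532476 3.046386161980378 mid -0.7946149443364348 ztop 201.8446260862747
58.0 50 y -4.6468480359452204 3.0660958953365056 mid -0.7903760703043574 ztop 194.40117806558538
62.0 48 y -4.6424980948571966 3.0707493310484977 mid -0.7858743819043494 ztop 192.99718908946483
66.0 50 y -4.620680782389106 3.0647737959216403 mid -0.7779534932337326 ztop 192.61510291272705
70.0 48 y -4.608556306324337 3.0537444585131914 mid -0.7774059239055726 ztop 190.8482651099418
74.0 45 y -4.600498504669551 2.189999316595997 mid -1.205249594036777 ztop 190.26159205289304
78.0 102 y -12.135273631384436 9.782814886590062 mid -1.176229372397187 ztop 193.9060107789745
82.0 133 y -11.381492652389923 9.76161701004447 mid -0.8099378211727268 ztop 193.81812076598513
86.0 126 y -11.282263254937204 8.923457605568338 mid -1.1794028246844332 ztop 192.93781584916104
90.0 120 y -9.904834876875801 8.032185476767868 mid -0.9363247000539667 ztop 192.22495171620156
94.0 96 y -6.685718932832638 4.341095446432234 mid -1.172311743200202 ztop 199.8984368701852
98.0 76 y -6.642602652320157 4.331851114804731 mid -1.1553757687577129 ztop 199.94058689750318
```

Emit:
creep_tool(plan="0.4 0 0.2 0 0 0 12;0.5 0 0.4 0 0 0 12;0.32 0 0.5 0 0 0 12;0 0 0.46 0 0 0 12;0 0 0 0 0 0 12;0 0 0 0 0 0 12")

```text
clock: 30.95
eef_pos: [624.3, 154.8, 176.3]
tool_rot: [-3.142, 0.001, -0.172]
force: [0.7, 0.1, 0.4]
width: 11.7
gripper_force: 0.0
```

Run:
```python
from h import *
np.set_printoptions(precision=1,suppress=True,linewidth=150)
s=read_state(); im,d=cams.get_image('wrist'); k=cams.calibration('wrist'); C=cloud('wrist',d,(k,np.array(k['hand_eye'])))
for z in range(-75,-35,5):
    g=C[(C[...,2]>=z)&(C[...,2]<z+5)&(abs(C[...,0])<13)&(abs(C[...,1])<30)]
    if len(g)>5: print('finger',z,np.percentile(g[:,1],[1,10,25,50,75,90,99]))
w=s['eef_pos'][2]-C[...,2]
for x in range(-20,40,5):
    g=C[(w>183)&(w<206)&(C[...,0]>=x)&(C[...,0]<x+5)&(abs(C[...,1])<20)]
    if len(g)>5: print('hook',x,g[:,1].min(),g[:,1].max(),len(g))
```

```text
finger -75 [-15.2  -8.   -6.3   7.    8.3  10.2  15.9]
finger -70 [-18.3 -11.1  -8.4   7.   10.4  13.4  20.3]
finger -65 [-18.1 -15.5 -10.1   7.   12.6  17.7  20.2]
finger -60 [-18.3 -16.  -11.7  -5.1  13.1  17.5  20.2]
finger -55 [-18.2 -15.2  -9.7   7.   11.9  17.6  20.4]
finger -50 [-18.3 -15.9 -10.9   1.1  12.6  17.3  20.2]
finger -45 [-16.5 -14.2 -10.   -5.   12.1  17.   19.3]
finger -40 [-11.3  -8.1  -5.    7.    7.1  10.7  13.5]
hook -15 -2.4591285891406245 5.311599024500161 71
hook -10 -2.552456244590399 5.2638842009246005 161
hook -5 -2.5653909463348636 4.682851362120401 101
hook 0 -2.5484278787793864 4.677321196959689 95
hook 5 -2.514634096493844 4.65476926640161 90
hook 10 -2.4955433943836574 4.67159005410552 94
hook 15 -11.00083957914089 13.197623303318474 150
hook 20 -10.284163710224272 12.437293703147047 270
hook 25 -9.575402813929365 11.664406883084975 243
hook 30 -8.200517670680679 10.421221732526305 128
hook 35 -4.7724547215498685 7.0102858290472945 260
```

Fingers and hook are centred on each other (1.0 and 1.1 mm), so I lower and press.

Emit:
creep_tool(plan="0 0 0.2 0 0 0 12;0 0 0.3 0 0 0 12;0 0 0.3 0 0 0 12;0 0 0.3 0 0 0 12;0 0 0.18 0 0 0 12;0 0 0.04 0 0 0 12;0 0 0 0 0 0 12")

```text
clock: 31.7
eef_pos: [624.6, 154.6, 110.1]
tool_rot: [3.142, 0.0, -0.172]
force: [0.1, -0.4, -0.1]
width: 12.2
gripper_force: 0.0
```

Emit:
creep_tool(plan="0.04 0 0 0 0 0 12;0.04 0 0 0 0 0 12;0 0 0 0 0 0 12")

```text
clock: 32.0
eef_pos: [628.9, 153.9, 110.7]
tool_rot: [-3.141, -0.001, -0.172]
force: [0.3, -0.6, 0.7]
width: 12.2
gripper_force: 0.0
```

Emit:
creep_tool(plan="0.03 0 0 0 0 0 12;0.02 0 0 0 0 0 12;0 0 0 0 0 0 12")

```text
clock: 32.3
eef_pos: [629.2, 153.8, 110.2]
tool_rot: [3.141, 0.003, -0.172]
force: [-5.8, 0.4, 2.8]
width: 11.6
gripper_force: 0.0
```

In the tool's units: 1.2 mm is 0.024, 1 mm is 0.02.

Emit:
creep_tool(plan="0.024 0 0 0 0 0 12;0.02 0 0 0 0 0 12;0 0 0 0 0 0 12")

```text
clock: 32.6
eef_pos: [629.3, 153.7, 110.0]
tool_rot: [3.14, 0.007, -0.171]
force: [-9.7, 1.1, 5.4]
width: 11.9
gripper_force: 0.4
```

In the tool's units: 0.8 mm is 0.016.

Emit:
creep_tool(plan="0.016 0 0 0 0 0 12;0 0 0 0 0 0 12")

```text
clock: 32.8
eef_pos: [629.2, 153.7, 110.0]
tool_rot: [3.14, 0.008, -0.171]
force: [-11.4, 0.2, 7.7]
width: 11.9
gripper_force: 1.0
```

In the tool's units: 0.9 mm is 0.018.

Emit:
creep_tool(plan="0.018 0 0 0 0 0 12;0 0 0 0 0 0 12;0 0 0 0 0 0 12")

```text
clock: 33.1
eef_pos: [629.2, 153.7, 109.9]
tool_rot: [3.139, 0.01, -0.171]
force: [-14.1, 1.4, 8.4]
width: 12.3
gripper_force: 1.5
```

In the tool's units: -40 mm is -0.8, -30 mm is -0.6.

Emit:
creep_tool(plan="-0.1 0 0 0 0 0 12;-0.08 0 0 0 0 0 12;0 0 -0.3 0 0 0 12;0 0 -0.6 0 0 0 12;0 0 -0.8 0 0 0 12;0 0 -0.8 0 0 0 12;-0.8 0 -0.4 0 0 0 12;-0.4 0 0 0 0 0 12;0 0 0 0 0 0 12;0 0 0 0 0 0 12;0 0 0 0 0 0 12;0 0 0 0 0 0 12")

```text
clock: 34.3
eef_pos: [567.7, 164.0, 254.8]
tool_rot: [3.141, -0.0, -0.173]
force: [-0.4, -0.5, -0.8]
width: 11.9
gripper_force: 0.0
```

```bash
python3 rim.py
```

```text
L 567 centre [-57.08  -1.63] r 46.7525819063091 slopes,z [ 0.01  0.   82.92]
M 393 centre [-47.05  -1.13] r 31.709217639535172 slopes,z [ 0.01 -0.   93.15]
S 268 centre [-38.42  -1.87] r 19.09365425625255 slopes,z [ -0.    -0.01 103.39]
[(np.float64(-20.0), 1), (np.float64(-14.0), 12), (np.float64(-13.0), 15), (np.float64(-12.0), 15), (np.float64(-11.0), 16), (np.float64(-10.0), 28), (np.float64(-9.0), 10), (np.float64(-8.0), 12), (np.float64(-7.0), 13), (np.float64(-6.0), 27), (np.float64(-5.0), 10), (np.float64(-4.0), 6), (np.float64(-3.0), 10), (np.float64(-2.0), 19), (np.float64(-1.0), 10), (np.float64(0.0), 7), (np.float64(1.0), 2), (np.float64(3.0), 4), (np.float64(6.0), 1)]
```

The small dipper took 14 N without yielding and nothing has moved since: all three are home, upright and still, and the gripper is clear. I hand it in.

```bash
python3 -c "
from cell import ctrl
print(ctrl.finish_job())"
```

```text
the job is handed in; nothing more can be done
None
```

The medium and small dippers now hang nested on the hook with the large one, each pressed home with about 14 N and released; the job was handed in at about 34 s (no verdict was shown), after one misplaced first grasp shifted the medium dipper about 18 mm on the worktop.

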